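Clear the ramp and roll the flanged roller home under the guard

ROBOT

A 6-joint arm with a two-finger parallel gripper is mounted at the origin on a cart in front of the work surface, level with it; the furniture and walls round the work are solid. World frame = base frame: x ahead of the robot, y to its left, z up, the work surface at z = 0. Lengths are in m, angles in rad, forces in N, time in s.
With the tool pointing down it reaches from about 0.375 to 0.9 m from the base axis. Payload 3.1 kg.
Tool frame: the origin (TCP) lies at the centre of the arm's flange, where the gripper is bolted on; the fingertips stand 182 mm ahead of it and the grasp point (between the pads) lies 164 mm ahead of it; z points along the fingers, y is the direction in which the jaws open and shut (so a half turn about z gives the same grasp; the last joint's range is limited). The gripper opens to 87 mm and grips with 3 to 60 N. Pads are 19 mm wide; open, the fingers measure 117 mm over their backs; the gripper's body (75 mm by 190 mm) begins 51 mm behind the grasp point.
Start: joints at [-1.359, 0.527, 1.433, -0, 1.181, -0.178], TCP at [0.238, -0.578, 0.405] pointing down, gripper open.
Joint ranges: [-3.08, 3.08], [-0.75, 2.2], [0.22, 2.44], [-1.43, 4.57], [0, 2.65], [-2.85, 2.85]. Speed limits (rad/s): [2.79, 2.79, 3.14, 3.14, 3.14, 3.14].

INTERFACE

Orientations are given as a rotation vector (axis times angle).
In Python, from bench import manip, eyes gives the robot as it stands.
- The arm moves only by the tool carry_out, never from a script. Its arguments are lists of equal length, an entry for each row: "slide": the shift along the tool's x, y, z in units of 25 mm (1.0 is 25 mm), a list of three; "roll": the turn about the tool's z in units of 6 degrees (1.0 is 6 degrees); "jaw": the finger opening in mm, from 0 to 87. A call has 1 to 5 rows; each row is the pose to reach, as a shift and turn from the pose commanded when the call began, along the tool's axes at that moment; what a row does not reach only later rows make up. A row lasts 1/12 s, in which the tool goes at most 41.7 mm and 7.16 degrees, less where a joint would pass 70% of its speed; a pose out of reach is approached as far as the arm can. A call with a gripper value outside its range is refused whole. The fingers move at their own pace and stop on an object; "squeeze" is the grip in N (left out, the last holds). Time passes only in rows, so rows that repeat a pose let the fingers close. It gives the time, the measured TCP pose, the force and the opening at its end, in the units of the state.
- manip.sense(): the state, without advancing time (a new reading comes with each control period).
- eyes.camera(name): name is "side" or "top" or "wrist"; returns the picture (480x640x3 uint8, red, green, blue); there is no depth.
- eyes.camera_info(name): a dict with "mtx" (3x3 intrinsics, pixels), "k1" (the pictures are not rectified: a ray, as slopes to the right and down, at radius r is drawn at 1 + k1 r^2 times it, then the intrinsics apply), "R" (3x3) and "t" (3): a world point X has camera coordinates R X + t; the wrist camera has in their place "mount" (4x4, takes a point from camera to tool coordinates, whose origin is the TCP and whose axes are the flange's). Camera axes: x right, y down, z forward; pixel columns grow to the right and rows downward; lengths in m; the calibration is good to about 2 mm. A picture is of the moment at which its call begins: read the wrist's pose just before it. camera_info takes no time and is no camera call.
- manip.hand_in(): hands the job in, once; it reports no verdict.
The state is a dict: "time_s": time; "joint_pos": joint angles; "joint_velocities": joint speeds; "tau": joint torques, N m; "tool_pos": TCP position; "tcp_rot": TCP orientation; "wrist_force": force on the tool from outside, world axes, zero at the start; "wrist_torque": the same for the moment, N m; "finger_gap": finger opening in m.
Only numpy, scipy, OpenCV 4.12 (cv2) and the standard library are available. Lean on these libraries where they do the work, as an engineer would, in place of code of your own. Each camera call takes 0.05 s, during which the arm holds its last target.

TASK

Take the push paddle from its mat and use it to sweep the wood offcut off the inclined track into the open white box standing beside it, then roll the flanged roller gently up the track with the paddle, under the blue guard, until it drops into the rest at the far end. Touch the roller and the offcut only with the paddle, never knock or fling the roller or tip the box, and leave the other things on the bench where they are. Finally stand the paddle upright on its shoe in the middle of its mat and let go.

Things in the scene. Friction and masses are not known exactly. Their poses are not given: they have to be found in the camera images.
- track: Fixed inclined track on a plywood base. Origin on the bench under the low end of the track, on its centre line; x points along the track uphill (the way the roller goes), y across, z up. The base lies under it, up to 14 mm high: x -25 to 335, y -30 to 30, with cross feet to y +-80 at x -5 to 45 and x 215 to 315. Roller rest, guard and deck: see the points.
- deck_low (a point): Middle of the deck's upper face at the low end, track x 0, z 135 mm. The deck is an aluminium beam 50 mm wide (y -25 to 25) without side walls; its upper face rises 4 degrees: z = 135 mm + 0.0699 x. A rubber chock 3 mm high lies across it at x 12 to 26 mm; the roller starts against its uphill side.
- deck_end (a point): Middle of the deck's upper edge at the top end, track x 240, z 152 mm. Beyond it is a gap up to a wooden end wall (face at x 268, top at z 179 mm); a roller whose centre has passed the deck's end sinks 3 mm into the gap by itself and stays: its rest.
- guard_edge (a point): Middle of the lower front edge (yellow) of the fixed blue guard, track x 186, z 240 mm. Guard: x 186 to 310, y -75 to 75, z 240 to 340 mm, on grey cheeks at y +-62 to 70 from x 222 on. The paddle goes under it with its shoe level, handle and gripper both leaning back about 40 degrees; an upright gripper hits the guard's front before the roller is home.
- nest (a point): The point in the track's frame (x 250, y 0, z 167 mm) where the roller's centre lies when it has dropped into its rest against the end wall.
- roller: Loose flanged roller, 0.2 kg, steel body 36 mm in diameter with a brass flange 46 mm in diameter at each end, 66 mm over the flanges; origin at its centre, its own y axis is the rolling axis. It starts near x = 35, z = 155 mm of the track frame, across the track; its flanges straddle the deck (2 mm play a side) and guide it. It rolls back downhill when not pushed; it needs under 2 N.
- offcut: Loose brown wood offcut 40 x 30 x 24 mm (x, y, z), origin at the centre of its underside, lying on the deck between roller and guard (track x 115 to 145). Slides easily.
- paddle: Push paddle, 0.18 kg: orange shoe 36 x 80 x 28 mm (x, y, z) with a wooden handle 16 mm thick and 18 mm wide (along y). Origin at the centre of the shoe's underside; x points ahead (the pushing face is at x = +18), z up. The handle's axis leaves the shoe's top at x = 0, z = 28 and leans back 40 degrees from vertical, towards -x: direction (-0.643, 0, 0.766), 85 mm long. Hold it across its 18 mm width, 55 mm up (x -35, z 70). Stands by itself on its shoe; starts on the mat.
- paddle_mat: Fixed black rubber mat 150 x 150 x 4 mm on which the paddle belongs; origin at the centre of its underside.
- white_box: Open white box, 150 x 170 mm (x, y), 92 mm high, walls 2 mm, 0.5 kg, loose; origin at the centre of its underside. It stands close beside the track, its rim lower than the deck, near x = 130 and y = +130 or -130 mm of the track frame: which side differs from run to run. Steel chutes (x 85 to 185) on both sides of the deck, sloping 45 degrees from 9 mm below it, lead over its rim.
- putty_tin: Bystander: tin 72 mm in diameter, 50 mm high, on the other side of the track from the box. Origin at the centre of its underside.
- tape_white: Bystander: white tape roll, 68 mm in diameter, 25 mm high; origin under its centre.
- spanner_a: Bystander: spanner 190 x 29 x 7 mm lying flat; origin under its centre.
- tape_measure: Bystander: tape measure 34 x 86 x 59 mm; origin under its centre.
- screwdriver_blue: Bystander: blue screwdriver 230 x 25 x 31 mm; origin under its centre.
There are look-alikes about, which are no part of the job. What is shaped like the paddle but green or pink is not meant.

How it is judged:
On the way, in this order (a step that is already met when the one before it is completed fails the run):
1. the paddle is picked up off its mat (height (world z) of paddle above 0.03 m and contact force between the fingers and paddle above 1 N), for 0.2 s.
2. the offcut lies in the white box (x of offcut in the frame of white_box between -0.075 and 0.075 m and y of offcut in the frame of white_box between -0.085 and 0.085 m and z of offcut in the frame of white_box between -0.01 and 0.06 m and linear speed of offcut below 0.03 m/s), for 0.2 s.
3. the roller lies in its rest under the guard (distance between roller and nest below 0.007 m and linear speed of roller below 0.03 m/s), for 0.2 s.
At the end, for the whole second after the job is handed in: The offcut lies at rest inside the white box, the roller lies at rest in its rest (centre within 7 mm of the nest point), and the paddle stands upright on its shoe on its mat (origin within 35 mm of the mat's centre, tilted less than 0.1 rad), released (all of step 2 and all of step 3 and horizontal distance between paddle and paddle_mat below 0.035 m and z of paddle in the frame of paddle_mat below 0.009 m and angle between paddle's own z axis and vertical below 0.1 rad and linear speed of paddle below 0.02 m/s); the robot touches nothing.
It fails at once if the robot touches the roller or the offcut with anything but the paddle (contact force between any of the fingers, the arm and roller above 0.5 N or contact force between any of the fingers, the arm and offcut above 0.5 N).
It fails at once if the roller is knocked or flung (faster than 0.4 m/s, or pushed with more than 20 N) (linear speed of roller above 0.4 m/s or contact force between paddle and roller above 20 N).
It fails at once if the white box is tipped or pushed more than 40 mm (angle between white_box's own z axis and vertical above 0.3 rad or distance of white_box from where it was at the start of the episode above 0.04 m).
It fails at once if a bystander is moved more than 30 mm (distance of any of putty_tin, tape_white, spanner_a, tape_measure, screwdriver_blue from where it was at the start of the episode above 0.03 m).
It also fails if it takes over 61 s, if anything falls off the work surface, if the arm or the gripper's body presses on something with over 40 N, if the wrist force passes 120 N, or if a joint passes its speed limit or range.

## Working session

There is one attempt and no reset: what is moved stays moved. The work goes in short steps, Python scripts to look and compute and a tool call to move; the robot and the scene stay as the last step left them, time stands still between calls to the robot, and variables do not carry over. Pictures are saved under pics/ and viewed, and the job is handed in when it is done.

Besides the shell and the picture viewer there is one more tool, called after "Emit:" by a JSON object that holds its "name" and its "arguments", one argument or row to a line. carry_out: Moves the arm, as the interface text tells. Its arguments: {"type":"object","properties":{"slide":{"type":"array"},"roll":{"type":"array"},"jaw":{"type":"array"},"squeeze":{"type":"number"}},"required":["slide","roll","jaw"]}

```bash
ls; mkdir -p pics; python3 - <<'E'
from bench import manip, eyes
import cv2,numpy as np
print(manip.sense())
for n in ["side","top","wrist"]:
    im=eyes.camera(n); cv2.imwrite(f"pics/{n}0.png",im[:,:,::-1]); print(n,eyes.camera_info(n))
E
```

```text
pics
{'time_s': 0.0, 'joint_pos': array([-1.35947919e+00,  5.28475589e-01,  1.43390226e+00, -1.64230962e-05,
        1.18138837e+00, -1.78506816e-01]), 'joint_velocities': array([ 0.00072191, -0.00049057,  0.00018517, -0.00064712,  0.00052185,
        0.00040486]), 'tau': array([-1.66372942e-03, -4.40041888e+01, -1.76591885e+01,  6.32674573e-02,
        5.83116850e-02, -1.76825538e-04]), 'tool_pos': array([ 0.23746454, -0.57776083,  0.40376543]), 'tcp_rot': array([-3.07997194e+00, -6.08052977e-01,  7.98055166e-05]), 'wrist_force': array([0.66294409, 1.21140903, 0.32678131]), 'wrist_torque': array([0.01931744, 0.01888231, 0.00961405]), 'finger_gap': 0.08716255225611341}
side {'mtx': array([[449.15240734,   0.        , 323.95184585],
       [  0.        , 449.15240734, 238.82034168],
       [  0.        ,   0.        ,   1.        ]]), 'k1': -0.06348057674349698, 'R': array([[-0.9549663 , -0.29664237, -0.00653205],
       [-0.19434798,  0.6419866 , -0.74167518],
       [ 0.22420577, -0.70700531, -0.67072742]]), 't': array([0.56354809, 0.16162818, 1.41342017])}
top {'mtx': array([[621.4
[... 221 characters left out ...]
,
       [-0.72239193, -0.290769  , -0.6273781 ],
       [ 0.57383677,  0.25415562, -0.7785347 ]]), 't': array([-0.11652289,  0.53034944,  1.60637864])}
wrist {'mtx': array([[399.90212308,   0.        , 320.15074404],
       [  0.        , 399.90212308, 244.58185328],
       [  0.        ,   0.        ,   1.        ]]), 'k1': -0.05159009360722895, 'mount': array([[ 5.81162312e-04, -9.68455490e-01, -2.49185926e-01,
         6.75292591e-02],
       [ 9.99999715e-01,  6.82768283e-04, -3.21320496e-04,
        -1.44990310e-03],
       [ 4.81320846e-04, -2.49185668e-01,  9.68455611e-01,
         2.05699972e-02],
       [ 0.00000000e+00,  0.00000000e+00,  0.00000000e+00,
         1.00000000e+00]])}
```

View pics/side0.png

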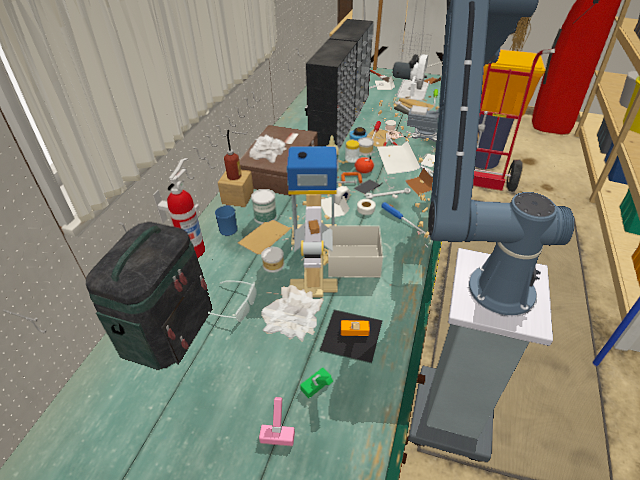

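View pics/top0.png

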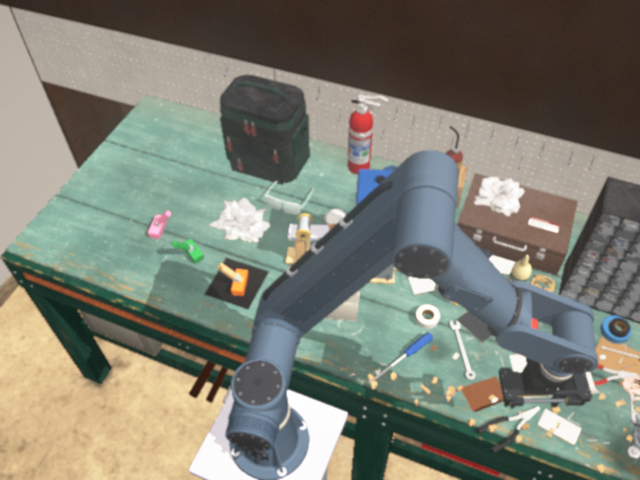

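View pics/wrist0.png

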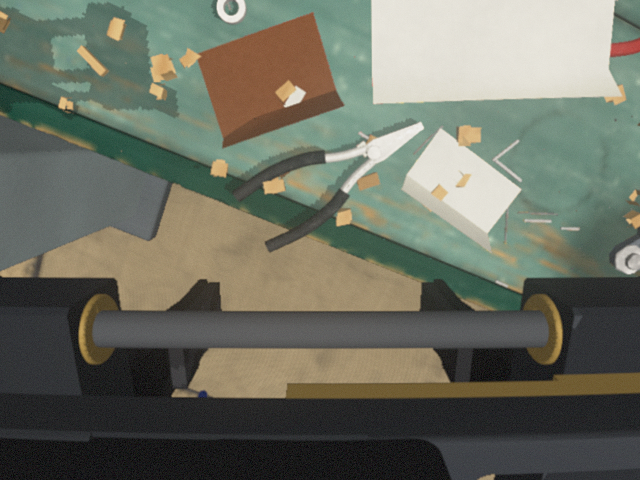

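```bash
cat > h.py <<'E'
import numpy as np, cv2
from scipy.spatial.transform import Rotation as Ro
from bench import manip, eyes
def cam(n):
    i=eyes.camera_info(n)
    if n=="wrist":
        s=manip.sense(); T=np.eye(4); T[:3,:3]=Ro.from_rotvec(s['tcp_rot']).as_matrix(); T[:3,3]=s['tool_pos']
        M=T@i['mount']; R=M[:3,:3].T; t=-R@M[:3,3]
    else: R,t=i['R'],i['t']
    return i['mtx'],np.array([i['k1'],0,0,0]),R,t
def proj(c,P):
    K,k,R,t=c
    Y=np.atleast_2d(P)@R.T+t; s=Y[:,:2]/Y[:,2:]; s=s*(1+k[0]*(s**2).sum(1,keepdims=True))
    return s@K[:2,:2].T+K[:2,2]
def ray(c,uv):
    K,k,R,t=c
    p=(np.array(uv,float)-K[:2,2])/K[[0,1],[0,1]]; q=p.copy()
    for _ in range(30): q=p/(1+k[0]*(q@q))
    return -R.T@t, R.T@np.r_[q,1]
def atz(c,uv,z):
    o,d=ray(c,uv); return o+d*(z-o[2])/d[2]
def crop(im,x0,y0,x1,y1,s,name):
    cv2.imwrite(name,cv2.resize(im[y0:y1,x0:x1,::-1],None,fx=s,fy=s,interpolation=cv2.INTER_CUBIC))
E
python3 - <<'E'
import cv2
from h import *
im=cv2.imread('pics/side0.png')[:,:,::-1]
crop(im,220,130,420,280,4,'pics/s1.png'); crop(im,260,270,400,375,5,'pics/s2.png')
im=cv2.imread('pics/top0.png')[:,:,::-1]
crop(im,200,170,400,320,4,'pics/t1.png')
c=cam('side')
for p in [(355,328),(312,290),(313,227)]: print(atz(c,p,0),atz(c,p,.15))
E
```

```text
[0.40881481 0.27786878 0.        ] [0.3869596  0.38773065 0.15      ]
[0.57548144 0.17454046 0.        ] [0.53029611 0.2988663  0.15      ]
[ 0.66845863 -0.11687775  0.        ] [0.61025829 0.04824101 0.15      ]
```

View pics/s1.png

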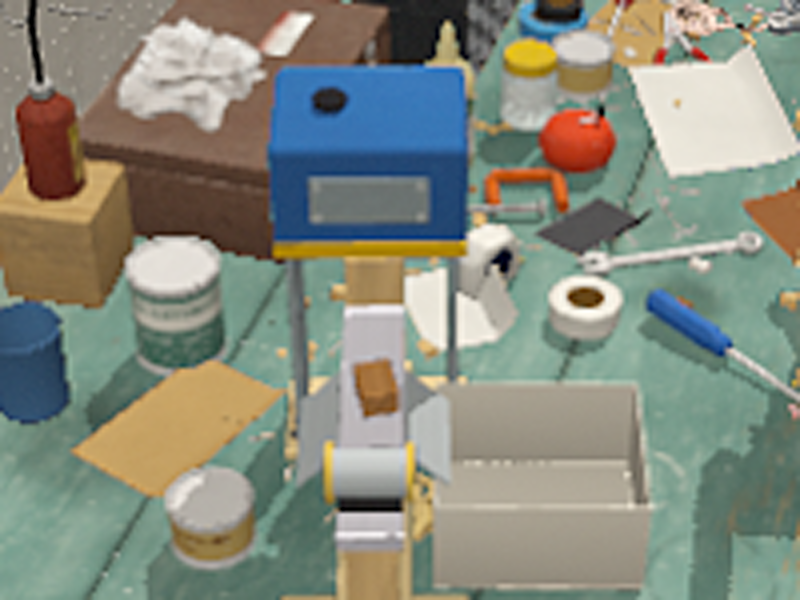

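View pics/s2.png

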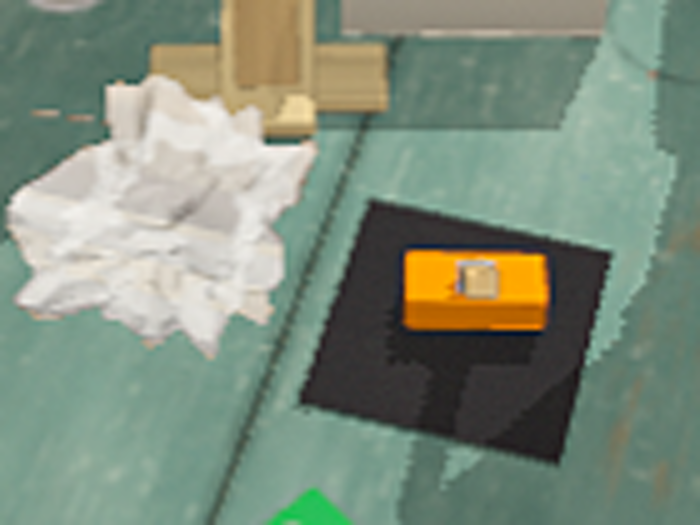

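View pics/t1.png

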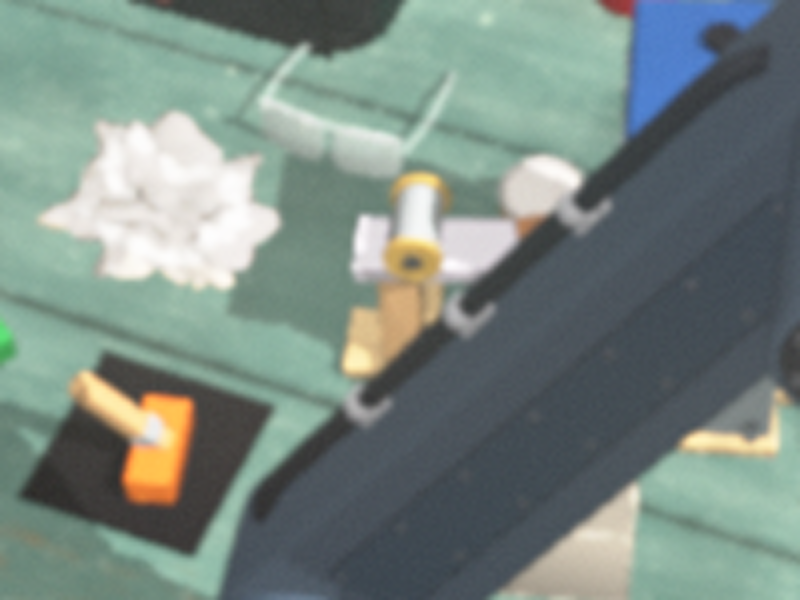

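```bash
cat > fit.py <<'E'
from h import *
from scipy.optimize import least_squares
S,T=cam('side'),cam('top')
s1=lambda x,y:(220+(x+.5)/4-.5,130+(y+.5)/4-.5)
s2=lambda x,y:(260+(x+.5)/5-.5,270+(y+.5)/5-.5)
t1=lambda x,y:(200+(x+.5)/4-.5,170+(y+.5)/4-.5)
def W(p,P): 
    c,s=np.cos(p[2]),np.sin(p[2]); P=np.array(P,float)
    return np.c_[p[0]+c*P[:,0]-s*P[:,1],p[1]+s*P[:,0]+c*P[:,1],P[:,2]]
def fit(cor,x0,name):
    def f(p): return np.concatenate([(proj(c,W(p,[P]))[0]-uv) for c,uv,P in cor])
    r=least_squares(f,x0,loss='soft_l1'); print(name,r.x.round(4),'deg',np.degrees(r.x[2]).round(1)); print(r.fun.reshape(-1,2).round(1).tolist()); return r.x
m=.001
tr=fit([(S,s1(338,538),(0,.025,.135)),(S,s1(403,538),(0,-.025,.135)),(S,s1(345,308),(.24,.025,.152)),(S,s1(405,308),(.24,-.025,.152)),
 (S,s1(272,255),(.186,.075,.24)),(S,s1(467,252),(.186,-.075,.24)),
 (T,t1(357,217),(0,.025,.135)),(T,t1(352,275),(0,-.025,.135))],[.58,.25,-1.8],'track')
pa=fit([(S,s2(405,250),(.018,.04,.032)),(S,s2(548,254),(.018,-.04,.032)),(S,s2(405,331),(-.018,.04,.004)),(S,s2(546,331),(-.018,-.04,.004)),
 (T,t1(143,392),(-.018,.04,.032)),(T,t1(194,398),(.018,.04,.032)),(T,t1(182,490),(.018,-.04,.032)),(T,t1(125,488),(-.018,-.04,.032))],[.42,.3,-1.8],'paddle')
ma=fit([(S,s2(370,199),(.075,.075,.004)),(S,s2(612,254),(.075,-.075,.004)),(S,s2(301,402),(-.075,.075,.004)),(S,s2(559,465),(-.075,-.075,.004)),
 (T,t1(104,352),(-.075,.075,.004)),(T,t1(272,406),(.075,.075,.004)),(T,t1(193,556),(.075,-.075,.004)),(T,t1(20,494),(-.075,-.075,.004))],[.42,.3,-1.6],'mat')
for n,uv,z in [('roller',s1(370,475),.155),('tin',s1(210,490),.05),('offcut',s1(376,372),.166)]:
    w=atz(S,uv,z); c,s=np.cos(tr[2]),np.sin(tr[2]); d=w[:2]-tr[:2]; print(n,w, (c*d[0]+s*d[1],-s*d[0]+c*d[1]))
bx=fit([(S,s1(436,503),(-.075,.085,.092)),(S,s1(650,508),(-.075,-.085,.092)),(S,s1(437,585),(-.075,.085,0)),(S,s1(640,588),(-.075,-.085,0)),(S,s1(638,382),(.075,-.085,.092))],[.45,.1,-1.7],'box')
E
python3 fit.py
```

```text
track [ 0.5661  0.1884 -1.2622] deg -72.3
[[-0.2, -0.5], [0.6, -0.7], [-0.3, 1.6], [-0.2, 1.5], [0.4, 3.5], [0.2, 3.7], [1.3, 0.6], [0.7, -1.1]]
paddle [ 0.4074  0.2896 -1.2755] deg -73.1
[[0.2, -0.1], [-0.7, -0.9], [0.2, -0.2], [-0.1, -0.3], [0.4, 1.4], [-0.9, 0.8], [-2.3, -0.7], [0.1, -1.1]]
mat [ 0.4124  0.3062 -1.5531] deg -89.0
[[-0.4, -0.1], [0.1, -0.3], [-0.9, -0.2], [0.2, -0.1], [-0.2, -0.3], [0.6, -0.1], [-0.2, 0.5], [-1.3, 0.9]]
roller [0.58016605 0.14719397 0.155     ] (np.float64(0.04348919952344153), np.float64(0.0008507314460460772))
tin [0.73801123 0.09760012 0.05      ] (np.float64(0.1386845989969246), np.float64(0.1361743652187027))
offcut [0.6087838  0.04530217 0.166     ] (np.float64(0.14925945090843296), np.float64(-0.0028327419490542516))
box [ 0.4834  0.0059 -1.2945] deg -74.2
[[-0.6, 0.3], [0.4, -0.3], [-0.8, -0.0], [0.6, -0.1], [0.2, 0.0]]
```

```bash
cat > plan.py <<'E'
import sys
from h import *
def state():
    s=manip.sense(); R=Ro.from_rotvec(s['tcp_rot']).as_matrix(); yaw=np.degrees(np.arctan2(R[1,0],R[0,0]))
    return s,R,yaw
def plan(x,y,z,yw,rel=False):
    s,R,yaw=state()
    d=np.array([x,y,z])-s['tool_pos']; u=R.T@d/.025; r=-((yw-yaw+180)%360-180)/6
    print('t',round(s['time_s'],2),'tcp',s['tool_pos'].round(4),'yaw',yaw.round(2),'tilt',np.degrees(np.arccos(-R[2,2])).round(2),'gap',round(s['finger_gap'],4),'F',s['wrist_force'].round(1))
    print('slide',u.round(2),'roll',r.round(2),'rows',round(np.linalg.norm(d)/.0417,1),round(abs(r)*6/7.16,1))
if __name__=='__main__':
    plan(*map(float,sys.argv[1:5]))
E
python3 plan.py .41 -.1 .42 106.9; python3 plan.py .43 .32 .42 106.9
```

```text
t 0.15 tcp [ 0.2375 -0.5778  0.404 ] yaw 22.34 tilt 0.1 gap 0.087 F [0.3 0.1 0.4]
slide [ 13.65 -15.06  -0.61] roll -14.09 rows 12.2 11.8
t 0.15 tcp [ 0.2375 -0.5778  0.404 ] yaw 22.34 tilt 0.1 gap 0.087 F [0.3 0.1 0.4]
slide [ 20.77 -30.29  -0.58] roll -14.09 rows 22.0 11.8
```

Emit:
{"name": "carry_out", "arguments": {
  "slide": [
    [13.6,-15,-0.6],
    [13.6,-15,-0.6],
    [13.6,-15,-0.6],
    [13.6,-15,-0.6],
    [13.6,-15,-0.6]
  ],
  "roll": [-14.1,-14.1,-14.1,-14.1,-14.1],
  "jaw": [87,87,87,87,87]
}}

```text
time_s: 0.57
tool_pos: [0.3084, -0.3803, 0.4107]
tcp_rot: [-2.741, -1.533, -0.0]
wrist_force: [1.0, -0.1, 0.4]
finger_gap: 0.0867
```

```bash
python3 plan.py .41 -.1 .42 106.9
```

```text
t 0.57 tcp [ 0.3084 -0.3803  0.4107] yaw 58.44 tilt 0.04 gap 0.0867 F [ 1.  -0.1  0.4]
slide [11.68 -2.41 -0.37] roll -8.08 rows 7.2 6.8
```

Emit:
{"name": "carry_out", "arguments": {
  "slide": [
    [11.7,-2.4,-0.4],
    [11.7,-2.4,-0.4],
    [11.7,-2.4,-0.4],
    [11.7,-2.4,-0.4],
    [11.7,-2.4,-0.4]
  ],
  "roll": [-8.1,-8.1,-8.1,-8.1,-8.1],
  "jaw": [87,87,87,87,87]
}}

```text
time_s: 0.98
tool_pos: [0.3805, -0.1849, 0.418]
tcp_rot: [-2.137, -2.303, -0.0]
wrist_force: [0.7, 0.3, 0.6]
finger_gap: 0.087
```

```bash
python3 plan.py .43 .26 .42 106.9
```

```text
t 0.98 tcp [ 0.3805 -0.1849  0.418 ] yaw 94.26 tilt 0.01 gap 0.087 F [0.7 0.3 0.6]
slide [17.6   3.3  -0.08] roll -2.11 rows 10.7 1.8
```

Emit:
{"name": "carry_out", "arguments": {
  "slide": [
    [17.6,3.3,0],
    [17.6,3.3,0],
    [17.6,3.3,0],
    [17.6,3.3,0],
    [17.6,3.3,0]
  ],
  "roll": [-2.1,-2.1,-2.1,-2.1,-2.1],
  "jaw": [87,87,87,87,87]
}}

```text
time_s: 1.4
tool_pos: [0.4042, 0.022, 0.418]
tcp_rot: [1.879, 2.518, 0.0]
wrist_force: [0.5, -0.0, 0.6]
finger_gap: 0.087
```

Emit:
{"name": "carry_out", "arguments": {
  "slide": [
    [9.2,1.7,0],
    [9.2,1.7,0],
    [9.2,1.7,0],
    [9.2,1.7,0],
    [9.2,1.7,0]
  ],
  "roll": [0,0,0,0,0],
  "jaw": [87,87,87,87,87]
}}

```text
time_s: 1.82
tool_pos: [0.3816, 0.2292, 0.4179]
tcp_rot: [1.878, 2.518, -0.0]
wrist_force: [1.7, -0.1, -0.1]
finger_gap: 0.0869
```

```bash
python3 plan.py .43 .3 .42 106.9; python3 - <<'E'
from h import *
c=cam('wrist'); np.save('wc1.npy',np.array(c,dtype=object),allow_pickle=True)
crop(eyes.camera('wrist'),0,0,640,480,1.25,'pics/w1.png')
im=eyes.camera('side'); crop(im,220,130,420,280,4,'pics/s3.png')
im=eyes.camera('top'); cv2.imwrite('pics/top1.png',im[:,:,::-1])
E
```

```text
t 1.82 tcp [0.3816 0.2292 0.4179] yaw 106.57 tilt 0.01 gap 0.0869 F [ 1.7 -0.1 -0.1]
slide [ 2.16  2.66 -0.08] roll -0.06 rows 2.1 0.0
```

View pics/w1.png

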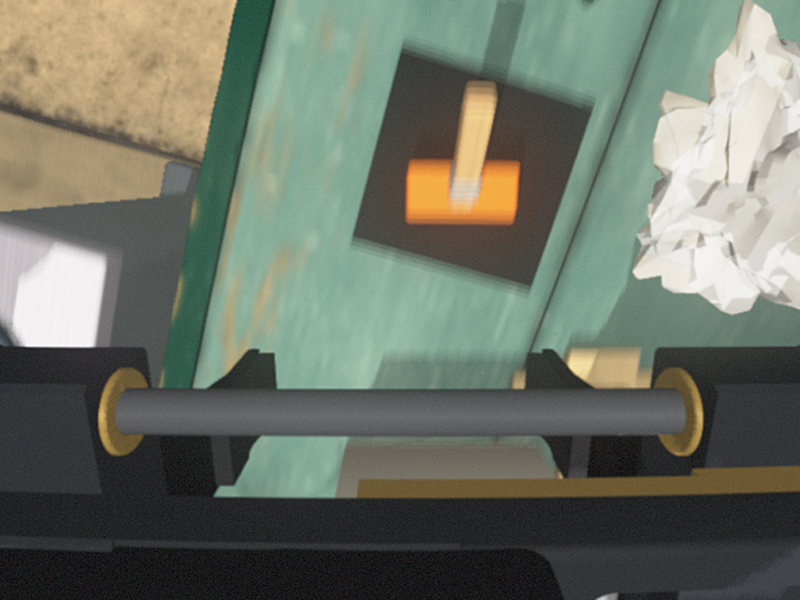

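View pics/top1.png

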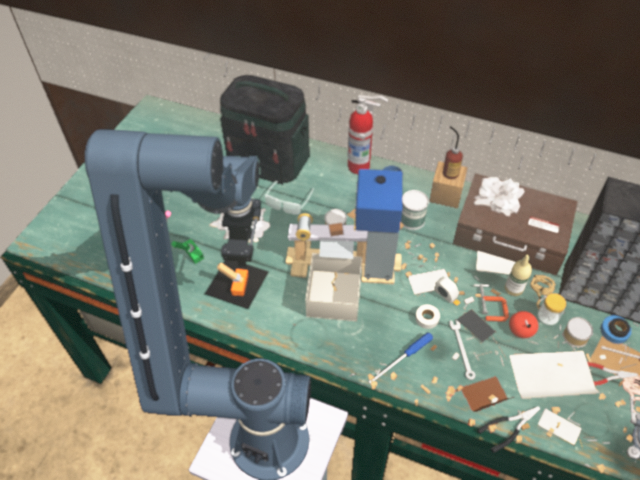

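```bash
python3 - <<'E'
from h import *
im=cv2.imread('pics/top1.png')[:,:,::-1]
crop(im,280,160,420,265,5.5,'pics/t2.png')
im=cv2.imread('pics/s3.png')[:,:,::-1]
E
```

```text
(no output)
```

View pics/t2.png

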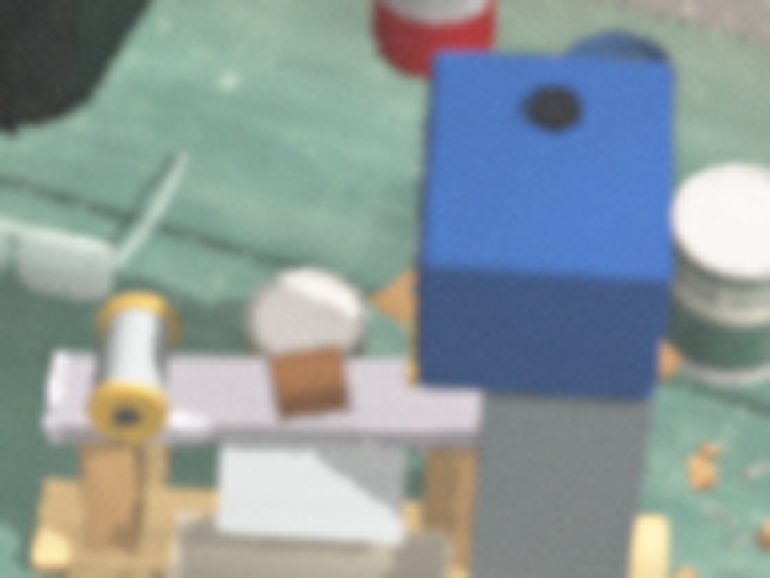

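View pics/s3.png

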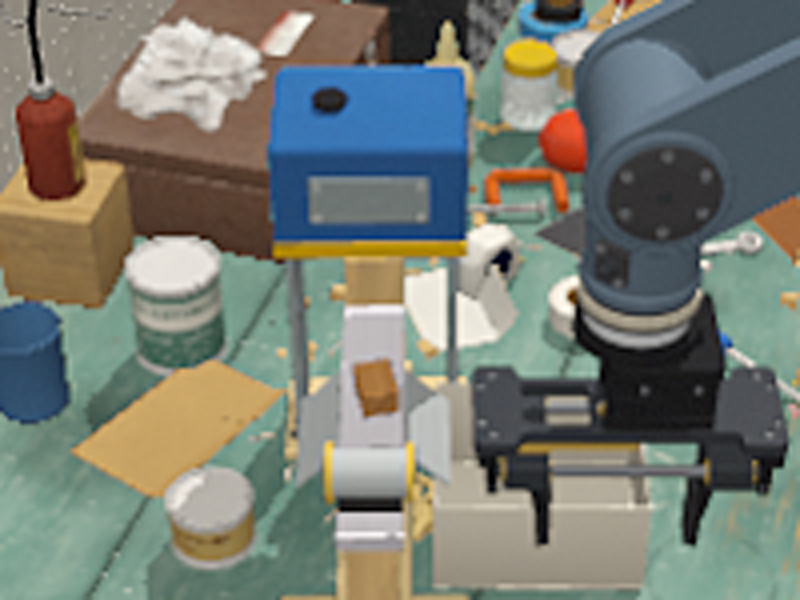

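```bash
cat > fit2.py <<'E'
import io,contextlib
with contextlib.redirect_stdout(io.StringIO()):
    from fit import *
t2=lambda x,y:(280+(x+.5)/5.5-.5,160+(y+.5)/5.5-.5)
G=[(S,s1(272,253),(.186,.075,.24)),(S,s1(466,249),(.186,-.075,.24)),(S,s1(272,143),(.186,.075,.34)),(S,s1(466,150),(.186,-.075,.34)),(S,s1(278,68),(.31,.075,.34)),(S,s1(467,70),(.31,-.075,.34)),
(T,t2(432,52),(.186,.075,.34)),(T,t2(675,62),(.31,.075,.34)),(T,t2(670,275),(.31,-.075,.34)),(T,t2(420,265),(.186,-.075,.34)),(T,t2(417,385),(.186,-.075,.24)),(T,t2(656,398),(.31,-.075,.24))]
D=[(S,s1(338,538),(0,.025,.135)),(S,s1(403,538),(0,-.025,.135)),(S,s1(345,308),(.24,.025,.152)),(S,s1(405,308),(.24,-.025,.152)),
(T,t2(56,352),(0,.025,.135)),(T,t2(45,430),(0,-.025,.135)),(T,t2(483,390),(.24,-.025,.152)),(T,t2(218,447),(.085,-.025,.132)),(T,t2(405,447),(.185,-.025,.139))]
fit(G,[.58,.2,-1.3],'guard'); fit(D,[.58,.2,-1.3],'deck'); tr=fit(G+D,[.58,.2,-1.3],'all')
np.save('tr.npy',tr)
cc,ss=np.cos(tr[2]),np.sin(tr[2])
def loc(w): d=w[:2]-tr[:2]; return np.array([cc*d[0]+ss*d[1],-ss*d[0]+cc*d[1]]).round(4)
for C,uv,z,n in [(S,s1(370,470),.155,'rol'),(T,t2(130,360),.157,'rol'),(S,s1(372,370),.168,'off'),(T,t2(308,368),.168,'off')]: print(n,loc(atz(C,uv,z)))
E
python3 fit2.py
```

```text
guard [ 0.5718  0.1787 -1.2708] deg -72.8
[[0.3, 1.7], [0.1, 2.5], [-1.7, 2.0], [0.5, -0.1], [-0.7, -0.9], [-0.5, -1.6], [0.4, -1.2], [0.4, -0.5], [1.0, 0.9], [-0.3, -0.2], [-1.0, 1.8], [0.2, 2.3]]
deck [ 0.566   0.1877 -1.2618] deg -72.3
[[-0.1, -0.7], [0.7, -0.8], [-0.2, 1.5], [-0.1, 1.4], [0.6, 1.0], [0.7, -0.4], [1.8, 7.9], [-2.4, -1.3], [-2.8, -0.8]]
all [ 0.569   0.1804 -1.2633] deg -72.4
[[0.5, 2.3], [0.4, 2.9], [-1.5, 2.5], [0.8, 0.3], [-0.8, -0.4], [-0.6, -1.3], [-0.7, -1.1], [-0.7, -0.6], [0.3, 0.8], [-1.0, -0.0], [-1.7, 2.0], [-0.5, 2.2], [-0.3, -2.6], [0.4, -2.7], [-0.3, 0.1], [-0.2, -0.1], [3.2, 0.9], [3.4, -0.5], [4.5, 8.0], [0.2, -1.2], [-0.2, -0.7]]
rol [0.0404 0.0006]
rol [0.0338 0.007 ]
off [1.409e-01 1.000e-04]
off [ 0.1312 -0.0005]
```

```bash
python3 plan.py .395 .331 .36 106.9
```

```text
t 1.97 tcp [0.3814 0.2298 0.4178] yaw 106.95 tilt 0.01 gap 0.0873 F [-0.9  0.  -1.2]
slide [3.71 1.7  2.31] roll 0.01 rows 2.8 0.0
```

Emit:
{"name": "carry_out", "arguments": {
  "slide": [
    [2,1.2,1.2],
    [2,1.2,1.2],
    [2,1.2,1.2],
    [2,1.2,1.2]
  ],
  "roll": [0,0,0,0],
  "jaw": [87,87,87,87]
}}

```text
time_s: 2.3
tool_pos: [0.3973, 0.2829, 0.3871]
tcp_rot: [-1.878, -2.518, 0.004]
wrist_force: [0.8, -0.4, 0.9]
finger_gap: 0.0871
```

```bash
python3 - <<'E'
from h import *
c=cam('wrist'); im=eyes.camera('wrist'); crop(im,200,0,520,240,2.5,'pics/w2.png')
s=manip.sense(); print(s['tool_pos'],s['joint_velocities'].round(3))
np.savez('wc2.npz',K=c[0],k=c[1],R=c[2],t=c[3])
E
```

```text
[0.39717273 0.28241261 0.3875282 ] [-0.012 -0.024  0.006  0.001  0.     0.004]
```

View pics/w2.png

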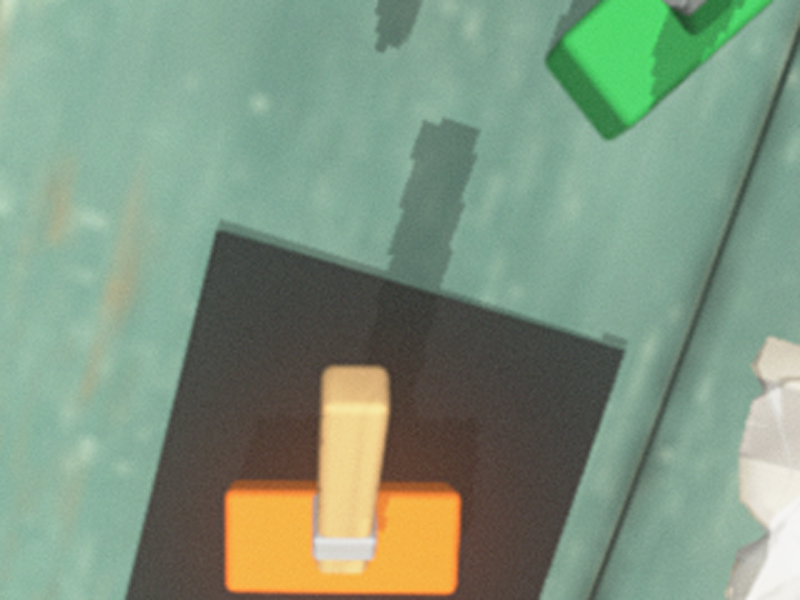

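```bash
cat > fit3.py <<'E'
import io,contextlib
with contextlib.redirect_stdout(io.StringIO()):
    from fit import *
z=np.load('wc2.npz'); C=(z['K'],z['k'],z['R'],z['t'])
w=lambda x,y:(200+(x+.5)/2.5-.5,(y+.5)/2.5-.5)
e=np.array([-.0546,0,.004+.093]); n=np.array([.766,0,.643])*.008
fit([(C,w(226,490),(-.018,.04,.032)),(C,w(460,492),(-.018,-.04,.032)),(C,w(228,592),(.018,.04,.032)),(C,w(458,594),(.018,-.04,.032))],[.4,.29,-1.27],'shoe')
fit([(C,w(322,405),e+n+[0,.009,0]),(C,w(388,408),e+n-[0,.009,0]),(C,w(322,368),e-n+[0,.009,0]),(C,w(388,370),e-n-[0,.009,0])],[.4,.29,-1.27],'handle')
fit([(C,w(219,230),(-.075,.075,.004)),(C,w(622,350),(-.075,-.075,.004))],[.41,.31,-1.5],'mat')
E
python3 fit3.py
```

```text
shoe [ 0.4798  0.3151 -1.2717] deg -72.9
[[183.2, -0.2], [-4.9, -0.5], [178.9, 0.5], [-5.2, 0.4]]
handle [ 0.4089  0.2936 -1.1378] deg -65.2
[[18.2, 0.7], [-35.6, 3.5], [14.9, -3.8], [-38.2, -0.6]]
mat [ 0.3157  0.2786 -1.0136] deg -58.1
[[2.9, -0.3], [-319.7, 0.4]]
```

```bash
sed -i 's/\(-\?\)\.04,\.032)/F\1.04,.032)/g; s/F-\.04/QQ/g; s/F\.04/-.04/g; s/QQ/.04/g; s/e+n+\[/e+n+-1*np.array([/; s/e+n-\[/e+n+1*np.array([/; s/e-n+\[/e-n-1*np.array([/; s/e-n-\[/e-n+1*np.array([/; s/,0,\.004+/,0,.004+/; s/\.009,0\]/.009,0])/g; s/(-\.075,\.075,\.004)/(-.075,-.07500,.004)/; s/(-\.075,-\.075,\.004)/(-.075,.075,.004)/' fit3.py; sed -n 6,20p fit3.py; python3 fit3.py
```

```text
e=np.array([-.0546,0,.004+.093]); n=np.array([.766,0,.643])*.008
fit([(C,w(226,490),(-.018,-.04,.032)),(C,w(460,492),(-.018,.04,.032)),(C,w(228,592),(.018,-.04,.032)),(C,w(458,594),(.018,.04,.032))],[.4,.29,-1.27],'shoe')
fit([(C,w(322,405),e+n+-1*np.array([0,.009,0])),(C,w(388,408),e+n+1*np.array([0,.009,0])),(C,w(322,368),e-n-1*np.array([0,.009,0])),(C,w(388,370),e-n+1*np.array([0,.009,0]))],[.4,.29,-1.27],'handle')
fit([(C,w(219,230),(-.075,-.07500,.004)),(C,w(622,350),(-.075,.075,.004))],[.41,.31,-1.5],'mat')
shoe [ 0.4079  0.2936 -1.2871] deg -73.7
[[-0.5, -0.3], [1.3, -0.5], [-0.7, 0.6], [0.2, 0.4]]
handle [ 0.406   0.2922 -1.3208] deg -75.7
[[-0.7, 2.2], [0.5, 2.1], [-0.2, -2.5], [0.3, -2.1]]
mat [ 0.4125  0.3072 -1.5523] deg -88.9
[[-1.5, -0.2], [1.7, 0.3]]
```

```bash
python3 plan.py .3952 .335 .248 106.3
```

```text
t 2.35 tcp [0.3972 0.2824 0.3875] yaw 106.5 tilt 0.12 gap 0.0872 F [-0.5 -0.3  0.3]
slide [2.04 0.53 5.58] roll 0.03 rows 3.6 0.0
```

Emit:
{"name": "carry_out", "arguments": {
  "slide": [
    [2.04,0.5,0],
    [2.04,0.5,1.6],
    [2.04,0.5,3.2],
    [2.04,0.5,4.6],
    [2.04,0.5,5.6]
  ],
  "roll": [0,0,0,0,0],
  "jaw": [60,60,50,50,40]
}}

```text
time_s: 2.77
tool_pos: [0.3942, 0.3342, 0.2463]
tcp_rot: [-1.88, -2.516, 0.004]
wrist_force: [0.1, 0.0, 0.1]
finger_gap: 0.0615
```

```bash
python3 plan.py .3952 .335 .248 106.3
```

```text
t 2.77 tcp [0.3942 0.3342 0.2463] yaw 106.47 tilt 0.15 gap 0.0615 F [0.1 0.  0.1]
slide [ 0.02  0.05 -0.07] roll 0.03 rows 0.1 0.0
```

Good. Close firmly.

Emit:
{"name": "carry_out", "arguments": {
  "slide": [
    [0,0,0],
    [0,0,0],
    [0,0,0],
    [0,0,0],
    [0,0,0]
  ],
  "roll": [0,0,0,0,0],
  "jaw": [10,10,10,10,10],
  "squeeze": 45
}}

```text
time_s: 3.18
tool_pos: [0.3952, 0.3361, 0.25]
tcp_rot: [1.878, 2.516, 0.006]
wrist_force: [0.2, 0.3, -0.8]
finger_gap: 0.0282
```

Emit:
{"name": "carry_out", "arguments": {
  "slide": [
    [0,0,0],
    [0,0,0],
    [0,0,0],
    [0,0,-0.5],
    [0,0,-1]
  ],
  "roll": [0,0,0,0,0],
  "jaw": [10,10,10,10,10]
}}

```text
time_s: 3.6
tool_pos: [0.394, 0.336, 0.2727]
tcp_rot: [-1.878, -2.518, 0.003]
wrist_force: [0.2, -0.1, -1.0]
finger_gap: 0.0175
```

Emit:
{"name": "carry_out", "arguments": {
  "slide": [
    [0,0,-1],
    [0,0,-2],
    [0,0,-3],
    [0,0,-4],
    [0,0,-5]
  ],
  "roll": [0,0,0,0,0],
  "jaw": [10,10,10,10,10]
}}

```text
time_s: 4.02
tool_pos: [0.3938, 0.3359, 0.3989]
tcp_rot: [-1.878, -2.518, 0.002]
wrist_force: [0.7, 0.8, -1.7]
finger_gap: 0.0176
```

```bash
python3 plan.py .56 .2 .42 107.5;  python3 - <<'E'
from h import *
im=eyes.camera('side'); crop(im,220,200,420,350,4,'pics/s4.png')
crop(eyes.camera('wrist'),0,0,640,480,1.25,'pics/w4.png')
E
```

```text
t 4.02 tcp [0.3938 0.3359 0.3989] yaw 106.57 tilt 0.07 gap 0.0176 F [ 0.7  0.8 -1.7]
slide [-7.11  4.82 -0.85] roll -0.16 rows 5.2 0.1
```

View pics/s4.png

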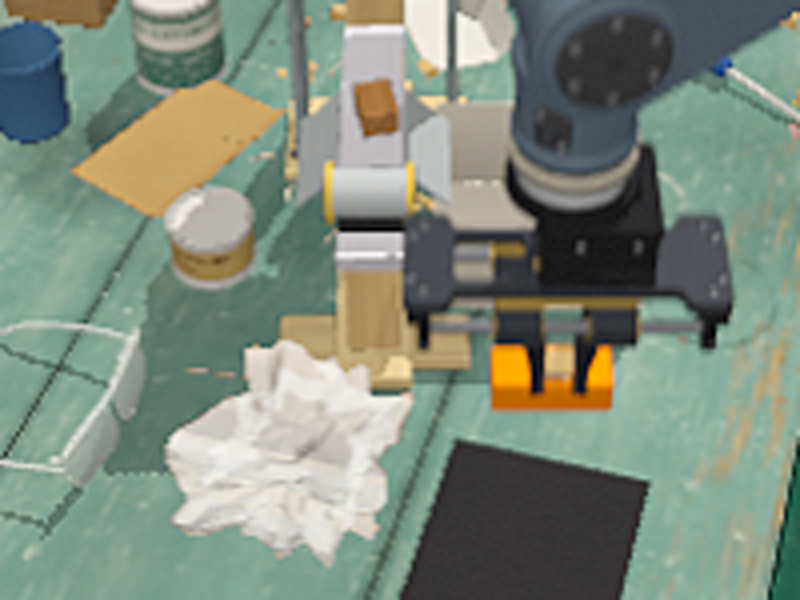

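View pics/w4.png

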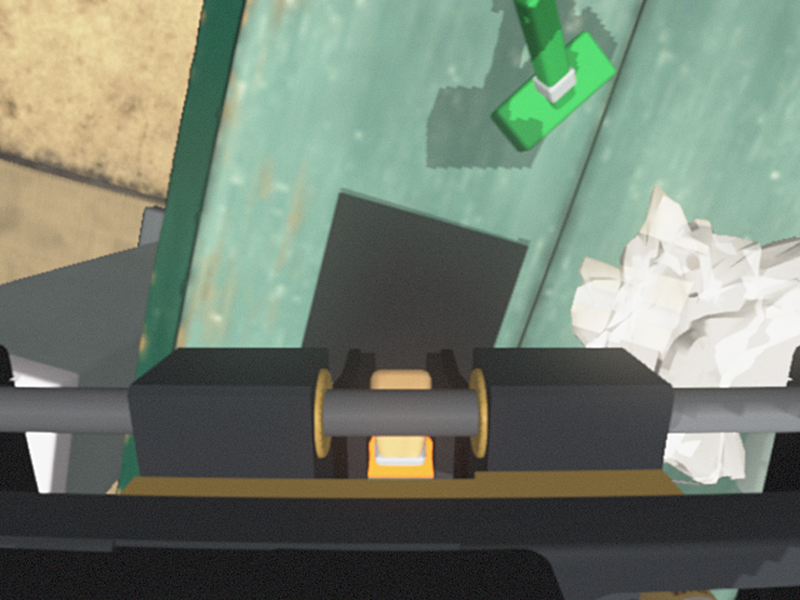

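```bash
python3 plan.py .661 .121 .46 107.6
```

```text
t 4.12 tcp [0.3952 0.3368 0.4017] yaw 106.58 tilt 0.51 gap 0.0177 F [ 1.3  0.4 -1.9]
slide [-11.3    7.75  -2.29] roll -0.17 rows 8.3 0.1
```

Emit:
{"name": "carry_out", "arguments": {
  "slide": [
    [0,0.5,-1.3],
    [-1,1.7,-2.4],
    [-2,2.8,-2.4],
    [-3.1,3.9,-2.4],
    [-4.2,5,-2.4]
  ],
  "roll": [-0.2,-0.2,-0.2,-0.2,-0.2],
  "jaw": [10,10,10,10,10]
}}

```text
time_s: 4.53
tool_pos: [0.5451, 0.2704, 0.4571]
tcp_rot: [-1.85, -2.538, 0.001]
wrist_force: [0.2, 0.8, -1.9]
finger_gap: 0.0174
```

```bash
python3 plan.py .661 .121 .46 107.6
```

```text
t 4.53 tcp [0.5451 0.2704 0.4571] yaw 107.81 tilt 0.06 gap 0.0174 F [ 0.2  0.8 -1.9]
slide [-7.11  2.59 -0.12] roll 0.04 rows 4.5 0.0
```

Emit:
{"name": "carry_out", "arguments": {
  "slide": [
    [-1.4,0.6,0],
    [-2.8,1.2,0],
    [-4.2,1.8,0],
    [-5.6,2.3,0],
    [-7.1,2.6,0]
  ],
  "roll": [0,0,0,0,0],
  "jaw": [10,10,10,10,10]
}}

```text
time_s: 4.95
tool_pos: [0.6613, 0.1207, 0.4552]
tcp_rot: [-1.85, -2.536, 0.002]
wrist_force: [0.1, 0.8, -2.1]
finger_gap: 0.0174
```

Emit:
{"name": "carry_out", "arguments": {
  "slide": [
    [0,0,0],
    [0,0,0]
  ],
  "roll": [0,0],
  "jaw": [10,10]
}}

```text
time_s: 5.12
tool_pos: [0.6609, 0.1194, 0.4551]
tcp_rot: [-1.855, -2.531, 0.004]
wrist_force: [0.1, 0.2, -1.5]
finger_gap: 0.0177
```

```bash
python3 - <<'E'
from h import *
c=cam('wrist'); im=eyes.camera('wrist'); crop(im,0,0,640,480,1.25,'pics/w5.png')
np.savez('wc5.npz',K=c[0],k=c[1],R=c[2],t=c[3])
im=eyes.camera('side'); crop(im,220,130,420,280,4,'pics/s5.png')
im=eyes.camera('top'); crop(im,240,140,440,290,4,'pics/t5.png')
E
python3 plan.py .661 .121 .46 107.6
```

```text
t 5.27 tcp [0.6594 0.1228 0.4565] yaw 107.8 tilt 0.19 gap 0.0177 F [ 0.   0.3 -2.9]
slide [-0.09  0.04 -0.14] roll 0.03 rows 0.1 0.0
```

View pics/w5.png

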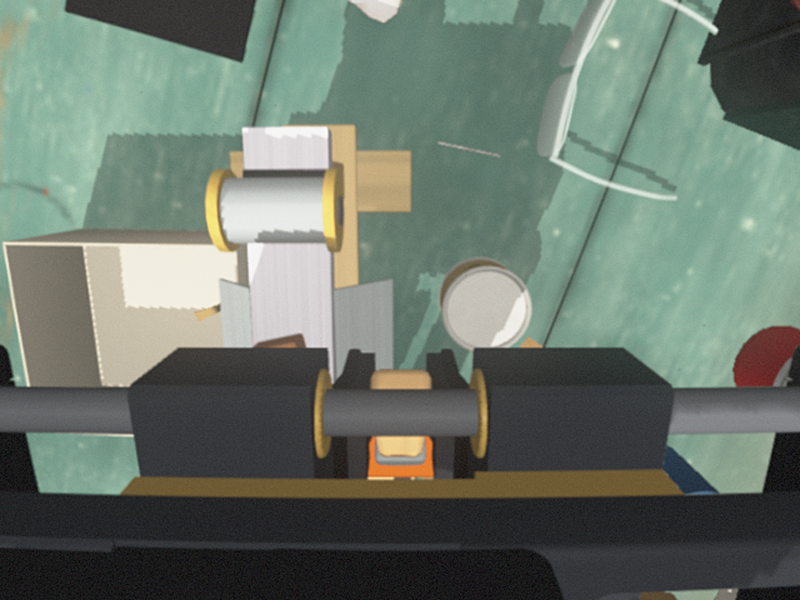

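View pics/s5.png

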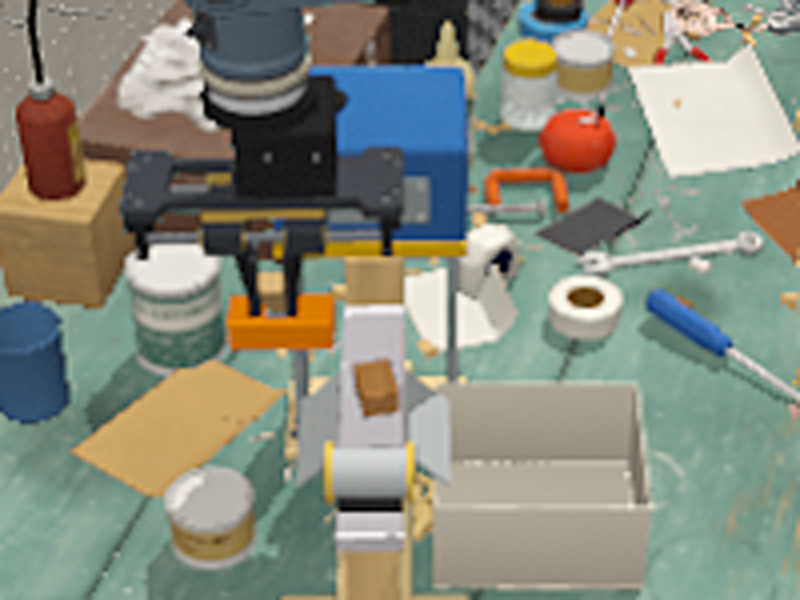

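View pics/t5.png

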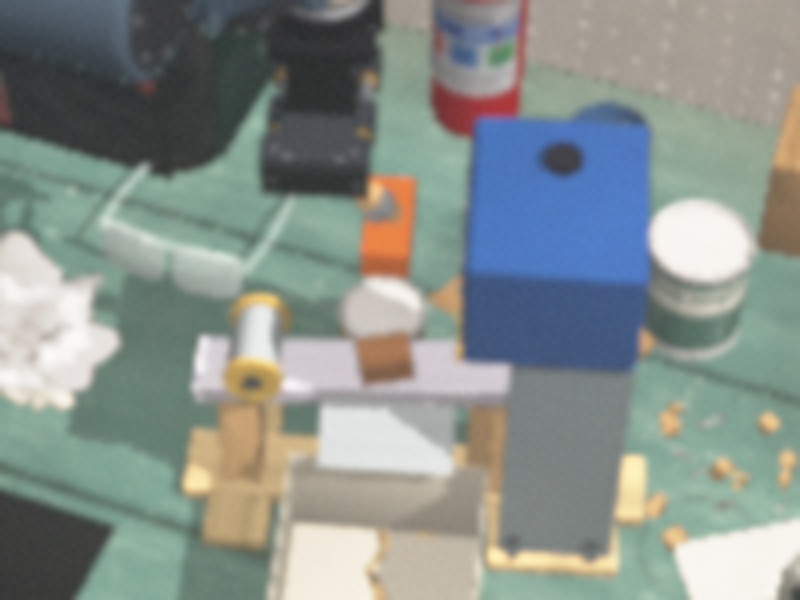

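```bash
cat > fit5.py <<'E'
import io,contextlib
with contextlib.redirect_stdout(io.StringIO()):
    from fit2 import *
z=np.load('wc5.npz'); C=(z['K'],z['k'],z['R'],z['t'])
w=lambda x,y:((x+.5)/1.25-.5,(y+.5)/1.25-.5)
A=[(C,w(243,128),(0,-.025,.135)),(C,w(328,128),(0,.025,.135)),(C,w(333,292),(.085,.025,.132)),(C,w(247,290),(.085,-.025,.141))]
fit(A,tr,'wristdeck')
print('all+'); tr=fit(G+D[:6]+D[7:]+A*2,tr,'all'); np.save('tr.npy',tr)
cc,ss=np.cos(tr[2]),np.sin(tr[2])
def loc(w): d=w[:2]-tr[:2]; return np.array([cc*d[0]+ss*d[1],-ss*d[0]+cc*d[1]]).round(4)
for C_,uv,z,n in [(S,s1(370,470),.155,'rol'),(T,t2(130,360),.157,'rol'),(C,w(278,208),.17,'rolw'),(S,s1(372,370),.168,'off'),(T,t2(308,368),.168,'off'),(C,w(280,341),.168,'offback'),(C,w(246,240),.092,'box inner corner')]: print(n,loc(atz(C_,uv,z)))
s,t=manip.sense(),0
print('tcp in track',loc(s['tool_pos']))
E
python3 fit5.py
```

```text
wristdeck [ 0.5675  0.191  -1.2755] deg -73.1
[[-0.7, 1.8], [0.7, 2.0], [-0.4, -13.2], [0.5, -10.0]]
all+
all [ 0.5692  0.184  -1.271 ] deg -72.8
[[0.5, 2.9], [0.5, 3.6], [-1.5, 3.1], [0.9, 1.0], [-0.5, 0.1], [-0.2, -0.7], [-1.7, -1.1], [-1.7, -0.4], [-1.2, 1.0], [-2.5, -0.0], [-3.1, 1.9], [-2.0, 2.4], [-0.7, -1.8], [0.0, -1.9], [-0.1, 0.7], [-0.0, 0.6], [2.2, 0.6], [2.2, -0.8], [-0.9, -1.5], [-1.4, -0.8], [-0.8, 12.4], [0.2, 12.3], [-0.3, -4.2], [1.0, -0.5], [-0.8, 12.4], [0.2, 12.3], [-0.3, -4.2], [1.0, -0.5]]
rol [ 0.0439 -0.0002]
rol [0.0372 0.0061]
rolw [0.0347 0.0027]
off [ 0.1443 -0.    ]
off [ 0.1346 -0.0007]
offback [ 0.1086 -0.0005]
box inner corner [ 0.0611 -0.0396]
tcp in track [0.0852 0.0681]
```

```bash
cat > tp.py <<'E'
# plan in track coords: x y z(tcp)  [yaw offset]
import sys
from plan import *
tr=np.load('tr.npy'); c,s=np.cos(tr[2]),np.sin(tr[2])
def tloc():
    p=manip.sense()['tool_pos']; d=p[:2]-tr[:2]; return c*d[0]+s*d[1],-s*d[0]+c*d[1]
if __name__=='__main__':
    x,y,z=map(float,sys.argv[1:4]); print('track tcp',np.round(tloc(),4))
    plan(tr[0]+c*x-s*y,tr[1]+s*x+c*y,z,np.degrees(tr[2])+180)
E
python3 tp.py .085 .073 .397
```

```text
track tcp [0.0852 0.0681]
t 5.27 tcp [0.6594 0.1228 0.4565] yaw 107.8 tilt 0.19 gap 0.0177 F [ 0.   0.3 -2.9]
slide [0.   0.2  2.38] roll 0.1 rows 1.4 0.1
```

Emit:
{"name": "carry_out", "arguments": {
  "slide": [
    [0,0.2,0.3],
    [0,0.2,1],
    [0,0.2,1.8],
    [0,0.2,2.4],
    [0,0.2,2.4]
  ],
  "roll": [0.1,0.1,0.1,0.1,0.1],
  "jaw": [10,10,10,10,10]
}}

```text
time_s: 5.68
tool_pos: [0.6633, 0.1249, 0.3934]
tcp_rot: [-1.859, -2.524, 0.008]
wrist_force: [-0.4, -1.0, -1.5]
finger_gap: 0.0176
```

Emit:
{"name": "carry_out", "arguments": {
  "slide": [
    [0,0,0],
    [0,0,0]
  ],
  "roll": [0,0],
  "jaw": [10,10]
}}

```text
time_s: 5.85
tool_pos: [0.6652, 0.1243, 0.3987]
tcp_rot: [1.863, 2.528, 0.002]
wrist_force: [0.9, 1.4, -1.7]
finger_gap: 0.0178
```

```bash
python3 - <<'E'
from h import *
c=cam('wrist'); im=eyes.camera('wrist'); crop(im,0,0,640,480,1.25,'pics/w6.png')
np.savez('wc6.npz',K=c[0],k=c[1],R=c[2],t=c[3])
im=eyes.camera('side'); crop(im,220,130,420,280,4,'pics/s6.png')
E
python3 tp.py .085 .073 .397
```

```text
track tcp [0.0859 0.0741]
t 5.95 tcp [0.6654 0.1239 0.3994] yaw 107.19 tilt 0.18 gap 0.0175 F [-0.  0. -2.]
slide [ 0.03 -0.05  0.1 ] roll 0.0 rows 0.1 0.0
```

View pics/w6.png

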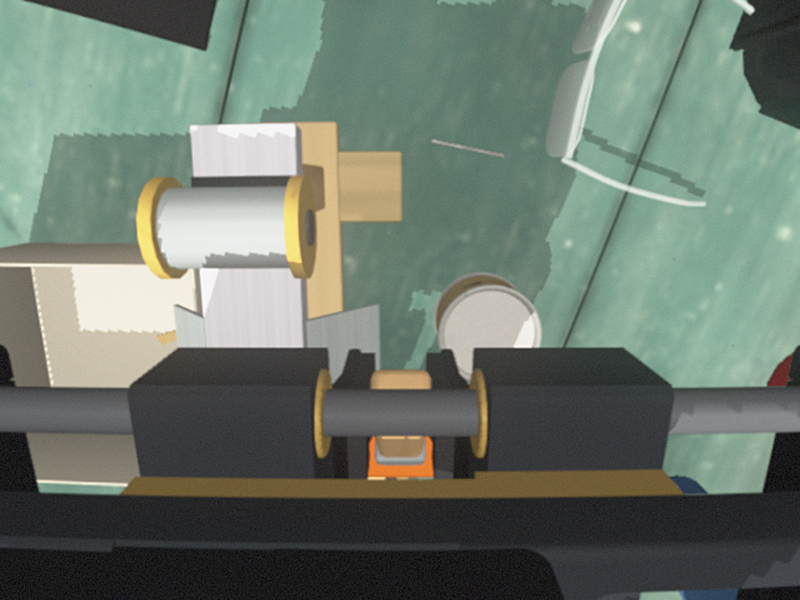

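View pics/s6.png

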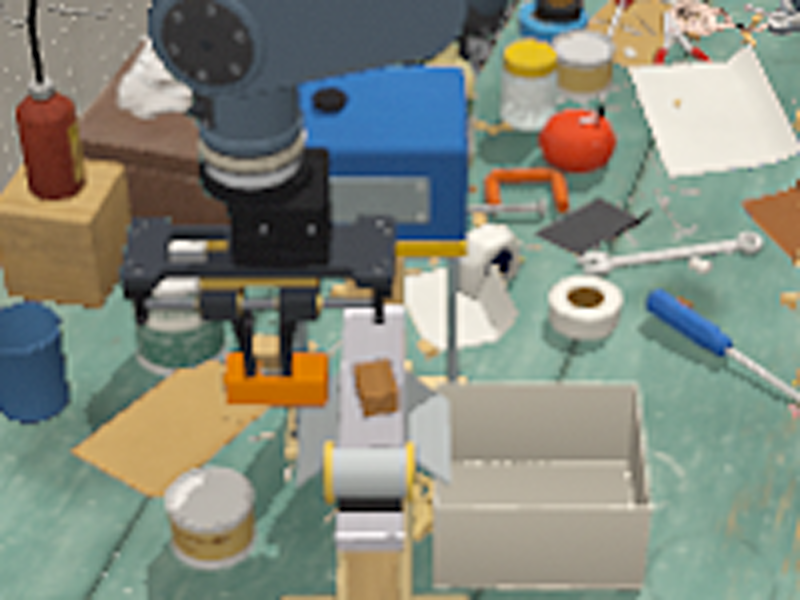

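Emit:
{"name": "carry_out", "arguments": {
  "slide": [
    [0.1,-0.3,0.1],
    [0.1,-0.6,0.1],
    [0.1,-0.9,0.1],
    [0.1,-1.2,0.1],
    [0.1,-1.5,0.1]
  ],
  "roll": [0,0,0,0,0],
  "jaw": [10,10,10,10,10]
}}

```text
time_s: 6.37
tool_pos: [0.6274, 0.1144, 0.3957]
tcp_rot: [1.865, 2.528, 0.0]
wrist_force: [0.7, -0.5, -2.5]
finger_gap: 0.0178
```

```bash
python3 - <<'E'
from h import *
im=eyes.camera('side'); crop(im,220,130,420,280,4,'pics/s7.png')
E
python3 tp.py .085 .0 .397
```

```text
track tcp [0.0836 0.0338]
t 6.42 tcp [0.6262 0.1141 0.3956] yaw 107.14 tilt 0.16 gap 0.0174 F [-2.2 -0.4 -2.1]
slide [-0.06 -1.35 -0.05] roll -0.01 rows 0.8 0.0
```

View pics/s7.png

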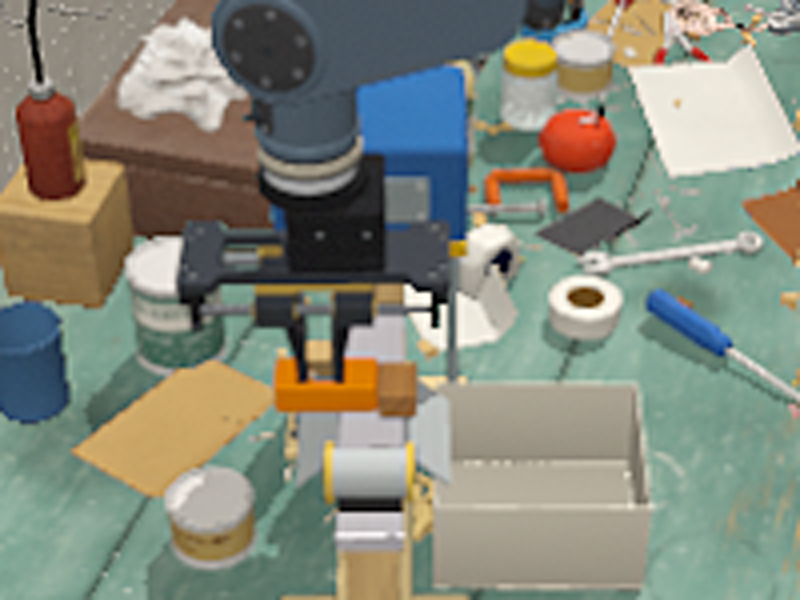

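Emit:
{"name": "carry_out", "arguments": {
  "slide": [
    [0,-0.3,0],
    [0,-0.6,0],
    [0,-0.9,0],
    [0,-1.2,0],
    [0,-1.5,0]
  ],
  "roll": [0,0,0,0,0],
  "jaw": [10,10,10,10,10]
}}

```text
time_s: 6.83
tool_pos: [0.5918, 0.1034, 0.3954]
tcp_rot: [-1.865, -2.528, 0.0]
wrist_force: [-0.3, 0.5, -1.9]
finger_gap: 0.0174
```

```bash
python3 - <<'E'
from h import *
im=eyes.camera('side'); crop(im,220,130,420,280,4,'pics/s8.png')
c=cam('wrist'); im=eyes.camera('wrist'); crop(im,0,0,640,480,1.25,'pics/w8.png')
np.savez('wc8.npz',K=c[0],k=c[1],R=c[2],t=c[3])
E
python3 tp.py .085 .0 .397
```

```text
track tcp [ 0.0835 -0.0027]
t 6.93 tcp [0.5912 0.1034 0.3953] yaw 107.14 tilt 0.11 gap 0.0175 F [ 0.1 -0.6 -2. ]
slide [-0.06  0.11 -0.07] roll -0.01 rows 0.1 0.0
```

View pics/s8.png

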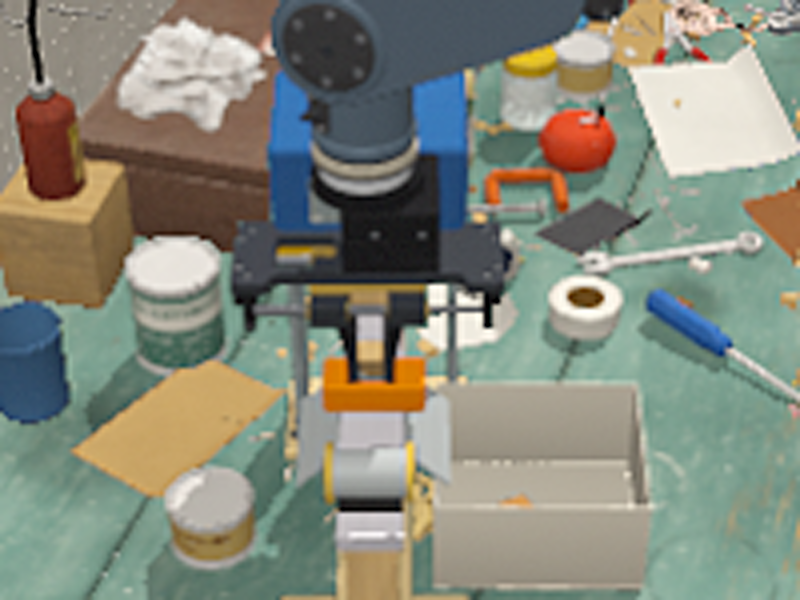

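View pics/w8.png

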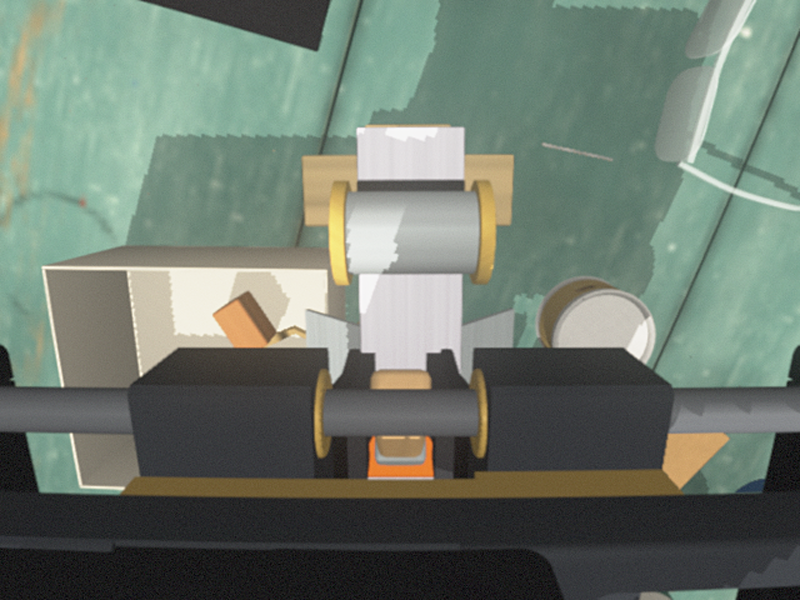

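```bash
python3 - <<'E'
from h import *
z=np.load('wc8.npz'); C=(z['K'],z['k'],z['R'],z['t'])
w=lambda x,y:((x+.5)/1.25-.5,(y+.5)/1.25-.5)
s=manip.sense(); R=Ro.from_rotvec(s['tcp_rot']).as_matrix()
def tool(uv,zz): return (R.T@(atz(C,w(*uv),zz)-s['tool_pos'])).round(4)[:2]
for n,uv,zz in [('lowL',(358,127),.135),('lowR',(464,127),.135),('upL',(361,345),.142),('upR',(462,345),.142),('chock edge?',(411,180),.138),
 ('rol L flange top',(340,232),.155),('rol R',(484,232),.155),('rolc',(412,232),.155),('rol flange far',(412,180),.155),('near',(412,285),.155),('chute L',(306,311),.125),('chuteR',(513,311),.125),('box corner',(330,268),.092),('boxcorner2',(45,267),.092)]: print(n,tool(uv,zz))
E
```

```text
lowL [ 0.092  -0.0209]
lowR [0.0921 0.0275]
upL [-0.0103 -0.0208]
upR [-0.0103  0.0288]
chock edge? [0.0684 0.0033]
rol L flange top [ 0.0463 -0.028 ]
rol R [0.0464 0.0351]
rolc [0.0463 0.0035]
rol flange far [0.0685 0.0034]
near [0.0226 0.0037]
chute L [ 0.0023 -0.0504]
chuteR [0.0025 0.0569]
box corner [ 0.019  -0.0419]
boxcorner2 [ 0.02  -0.211]
```

Emit:
{"name": "carry_out", "arguments": {
  "slide": [
    [0,0.14,-1],
    [0,0.14,-2],
    [0,0.14,-2.8],
    [1.3,0.14,-2.8],
    [2.6,0.14,-2.8]
  ],
  "roll": [0,0,0,0,0],
  "jaw": [10,10,10,10,10]
}}

```text
time_s: 7.35
tool_pos: [0.5779, 0.1661, 0.4675]
tcp_rot: [1.868, 2.521, 0.006]
wrist_force: [-0.4, 1.3, -2.2]
finger_gap: 0.0173
```

Emit:
{"name": "carry_out", "arguments": {
  "slide": [
    [1.2,0,0],
    [2.3,0,0],
    [3.3,0,0],
    [3.3,0,0.8],
    [3.3,0,1.6]
  ],
  "roll": [0,0,0,0,0],
  "jaw": [10,10,10,10,10]
}}

```text
time_s: 7.77
tool_pos: [0.5523, 0.2477, 0.4266]
tcp_rot: [1.859, 2.528, 0.007]
wrist_force: [-0.4, -0.7, -1.5]
finger_gap: 0.0175
```

```bash
python3 - <<'E'
from h import *
im=eyes.camera('top'); crop(im,240,140,440,290,4,'pics/t9.png')
im=eyes.camera('side'); crop(im,220,130,420,280,4,'pics/s9.png')
E
python3 tp.py -.065 .0008 .391
```

```text
track tcp [-0.0645  0.0011]
t 7.87 tcp [0.5512 0.246  0.4222] yaw 107.21 tilt 0.42 gap 0.0175 F [-0.8 -0.9 -2.1]
slide [ 0.02 -0.    1.25] roll 0.01 rows 0.7 0.0
```

View pics/t9.png

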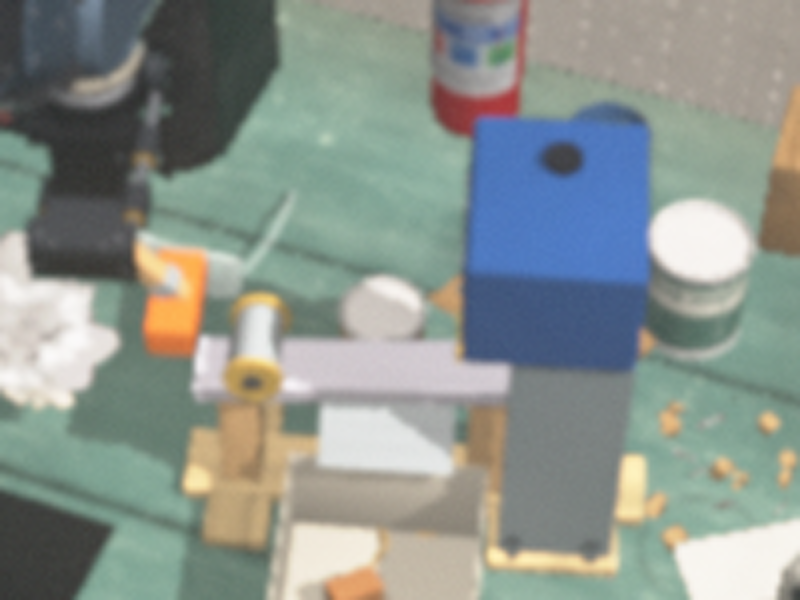

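View pics/s9.png

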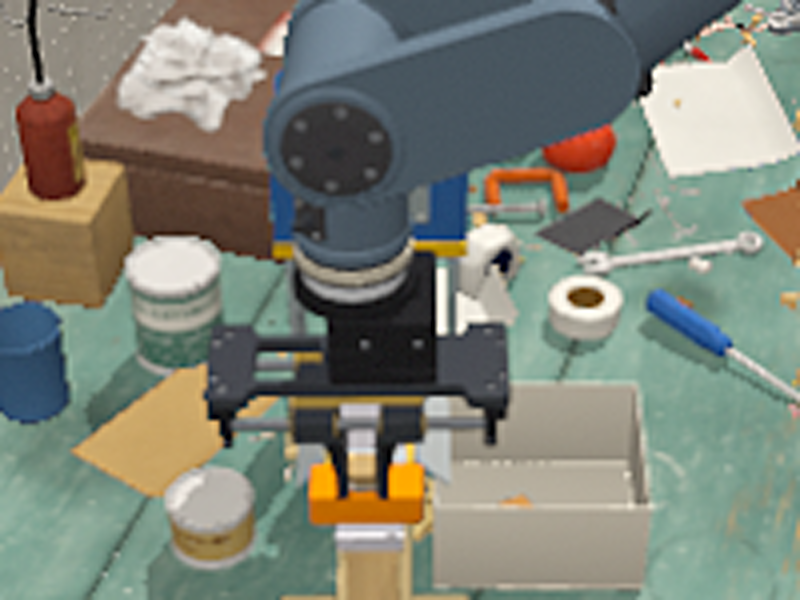

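Emit:
{"name": "carry_out", "arguments": {
  "slide": [
    [0,0,0.5],
    [0,0,1],
    [0,0,1.24],
    [0,0,1.24],
    [0,0,1.24]
  ],
  "roll": [0,0,0,0,0],
  "jaw": [10,10,10,10,10]
}}

```text
time_s: 8.28
tool_pos: [0.5528, 0.2454, 0.3949]
tcp_rot: [1.866, 2.527, 0.001]
wrist_force: [0.4, 0.2, -2.0]
finger_gap: 0.0174
```

```bash
python3 - <<'E'
from h import *
im=eyes.camera('top'); crop(im,240,190,340,265,8,'pics/t10.png')
c=cam('wrist'); im=eyes.camera('wrist'); crop(im,0,0,640,480,1.25,'pics/w10.png')
E
python3 tp.py -.051 .0008 .391
```

```text
track tcp [-0.0636  0.0027]
t 8.38 tcp [0.5529 0.2455 0.3955] yaw 107.13 tilt 0.12 gap 0.0176 F [-0.1 -0.7 -1.4]
slide [-0.5  -0.07  0.18] roll -0.01 rows 0.3 0.0
```

View pics/t10.png

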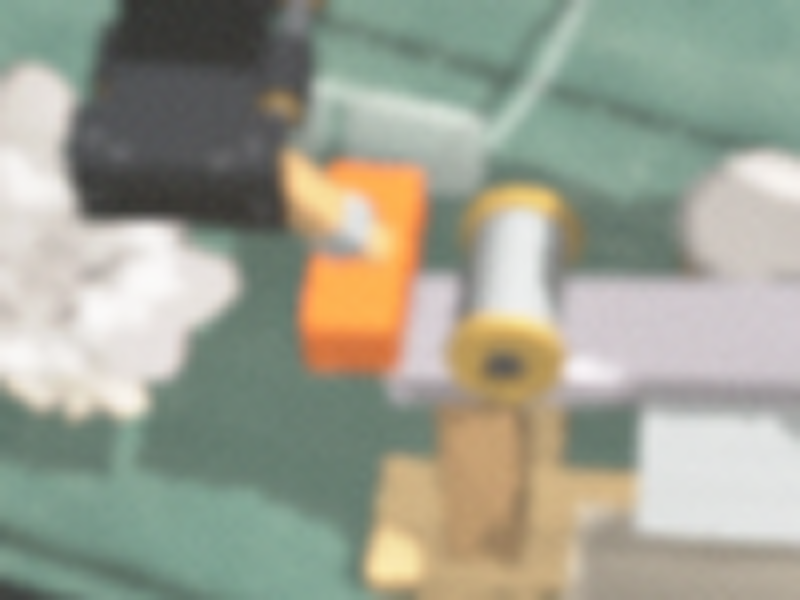

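Emit:
{"name": "carry_out", "arguments": {
  "slide": [
    [-0.1,-0.04,0.1],
    [-0.2,-0.04,0.1],
    [-0.3,-0.04,0.1],
    [-0.45,-0.04,0.1],
    [-0.6,-0.04,0.1]
  ],
  "roll": [0,0,0,0,0],
  "jaw": [10,10,10,10,10]
}}

```text
time_s: 8.8
tool_pos: [0.556, 0.2306, 0.3921]
tcp_rot: [1.865, 2.528, 0.0]
wrist_force: [-0.0, 0.6, -1.9]
finger_gap: 0.0178
```

Emit:
{"name": "carry_out", "arguments": {
  "slide": [
    [-0.2,0,0],
    [-0.4,0,0],
    [-0.6,0,0],
    [-0.8,0,-0.05],
    [-1,0,-0.06]
  ],
  "roll": [0,0,0,0,0],
  "jaw": [10,10,10,10,10]
}}

```text
time_s: 9.22
tool_pos: [0.5635, 0.2065, 0.3936]
tcp_rot: [1.865, 2.528, 0.0]
wrist_force: [-0.3, 0.1, -0.9]
finger_gap: 0.0177
```

```bash
python3 - <<'E'
from h import *
im=eyes.camera('top'); crop(im,240,190,340,265,8,'pics/t11.png')
E
python3 tp.py -.02 .0008 .395
```

```text
track tcp [-0.0223  0.0013]
t 9.27 tcp [0.5639 0.2057 0.3936] yaw 107.12 tilt 0.08 gap 0.0176 F [ 0.1 -0.5 -1.7]
slide [-0.09 -0.02 -0.06] roll -0.01 rows 0.1 0.0
```

View pics/t11.png

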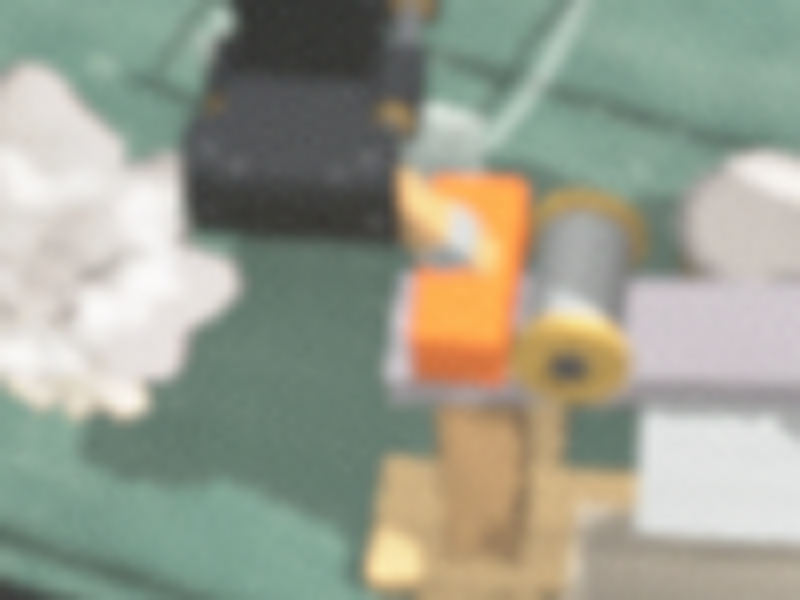

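Emit:
{"name": "carry_out", "arguments": {
  "slide": [
    [-0.25,0,-0.02],
    [-0.55,0,-0.04],
    [-0.85,0,-0.06],
    [-1.15,0,-0.08],
    [-1.45,0,-0.1]
  ],
  "roll": [0,0,0,0,0],
  "jaw": [10,10,10,10,10]
}}

```text
time_s: 9.68
tool_pos: [0.5742, 0.1716, 0.3959]
tcp_rot: [1.865, 2.528, -0.0]
wrist_force: [-0.4, 1.2, -0.5]
finger_gap: 0.0174
```

Emit:
{"name": "carry_out", "arguments": {
  "slide": [
    [-0.3,0,-0.02],
    [-0.6,0,-0.05],
    [-0.9,0,-0.07],
    [-1.2,0,-0.09],
    [-1.5,0,-0.11]
  ],
  "roll": [0,0,0,0,0],
  "jaw": [10,10,10,10,10]
}}

```text
time_s: 10.1
tool_pos: [0.5852, 0.1359, 0.3987]
tcp_rot: [-1.865, -2.528, 0.0]
wrist_force: [-0.2, -0.0, -0.1]
finger_gap: 0.0176
```

```bash
python3 - <<'E'
from h import *
im=eyes.camera('top'); crop(im,260,150,420,270,5,'pics/t12.png')
E
python3 tp.py .06 .0008 .400
python3 - <<'E'
from h import *
im=eyes.camera('top'); crop(im,260,150,420,270,5,'pics/t12b.png')
E
```

```text
track tcp [0.0521 0.0013]
t 10.15 tcp [0.5858 0.1346 0.3988] yaw 107.11 tilt 0.11 gap 0.0176 F [ 0.2 -0.8 -0.3]
slide [-0.32 -0.02 -0.05] roll -0.01 rows 0.2 0.0
```

View pics/t12.png

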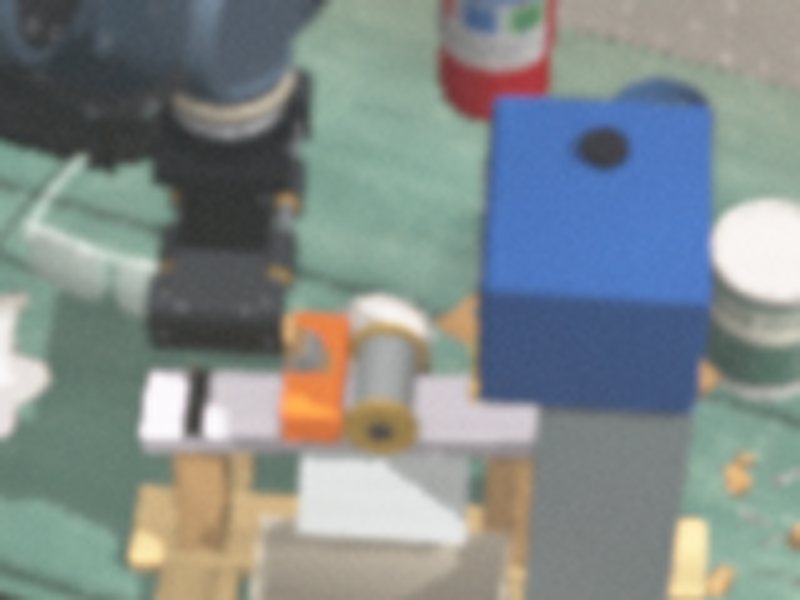

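View pics/t12b.png

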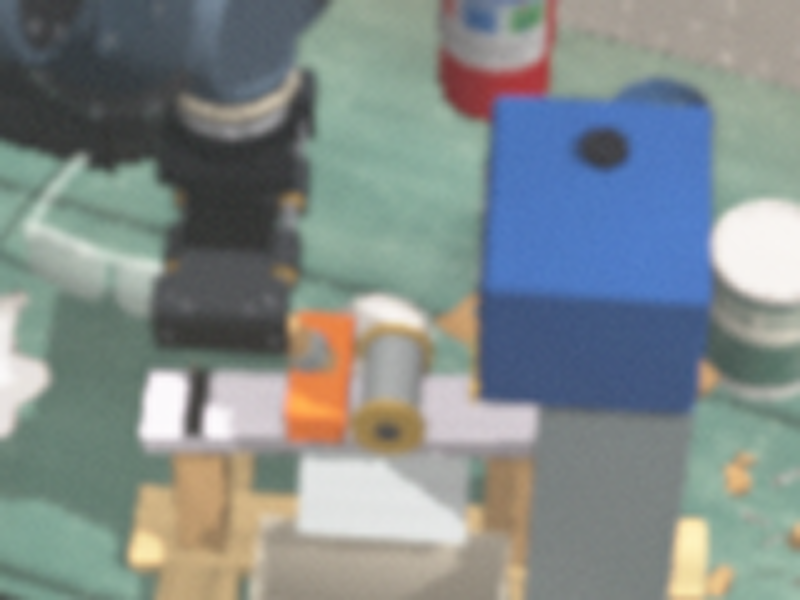

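Emit:
{"name": "carry_out", "arguments": {
  "slide": [
    [-0.15,0,-0.01],
    [-0.4,0,-0.03],
    [-0.8,0,-0.06],
    [-1.35,0,-0.1],
    [-1.95,0,-0.14]
  ],
  "roll": [0,0,0,0,0],
  "jaw": [10,10,10,10,10]
}}

```text
time_s: 10.62
tool_pos: [0.5996, 0.0894, 0.4024]
tcp_rot: [-1.864, -2.529, -0.0]
wrist_force: [-0.4, 0.3, -1.9]
finger_gap: 0.0175
```

```bash
python3 tp.py .145 .0008 .404
```

```text
track tcp [0.0994 0.0011]
t 10.62 tcp [0.5996 0.0894 0.4024] yaw 107.22 tilt 0.01 gap 0.0175 F [-0.4  0.3 -1.9]
slide [-1.82 -0.02 -0.06] roll 0.01 rows 1.1 0.0
```

Emit:
{"name": "carry_out", "arguments": {
  "slide": [
    [-0.6,0,-0.04],
    [-1.2,0,-0.07],
    [-1.72,0,-0.1],
    [-1.72,0,-0.1],
    [-1.72,0,-0.1]
  ],
  "roll": [0,0,0,0,0],
  "jaw": [10,10,10,10,10]
}}

```text
time_s: 11.03
tool_pos: [0.6124, 0.0475, 0.4045]
tcp_rot: [-1.868, -2.526, 0.0]
wrist_force: [0.1, 0.8, -1.7]
finger_gap: 0.0173
```

```bash
python3 tp.py .145 .0008 .404
python3 - <<'E'
from h import *
im=eyes.camera('top'); crop(im,260,150,420,270,5,'pics/t13.png')
im=eyes.camera('side'); crop(im,250,130,370,220,6.5,'pics/s13.png')
E
python3 tp.py .145 .0008 .404
```

```text
track tcp [0.1432 0.001 ]
t 11.03 tcp [0.6124 0.0475 0.4045] yaw 107.02 tilt 0.01 gap 0.0173 F [ 0.1  0.8 -1.7]
slide [-0.07 -0.01  0.02] roll -0.03 rows 0.0 0.0
track tcp [0.1417 0.0009]
t 11.13 tcp [0.6119 0.0489 0.4044] yaw 107.13 tilt 0.05 gap 0.0176 F [ 0.5 -0.4 -2.4]
slide [-0.13 -0.    0.02] roll -0.01 rows 0.1 0.0
```

View pics/t13.png

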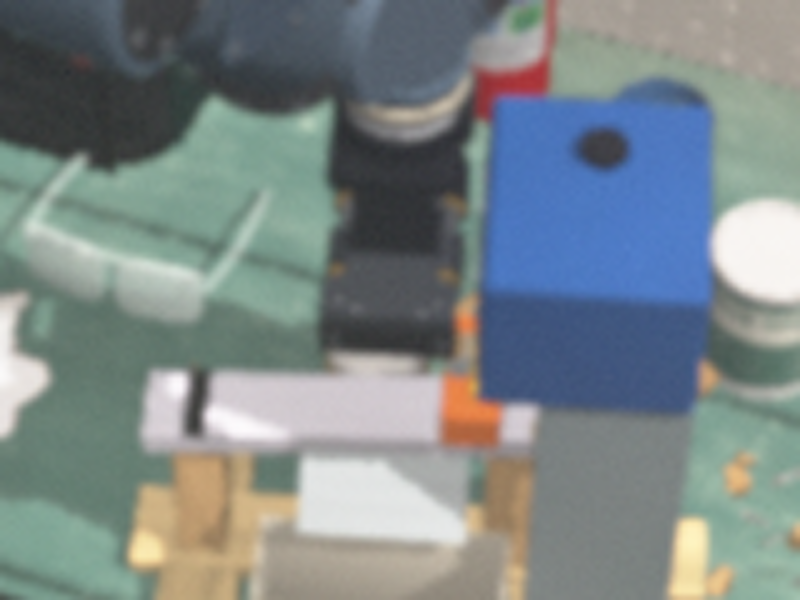

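View pics/s13.png

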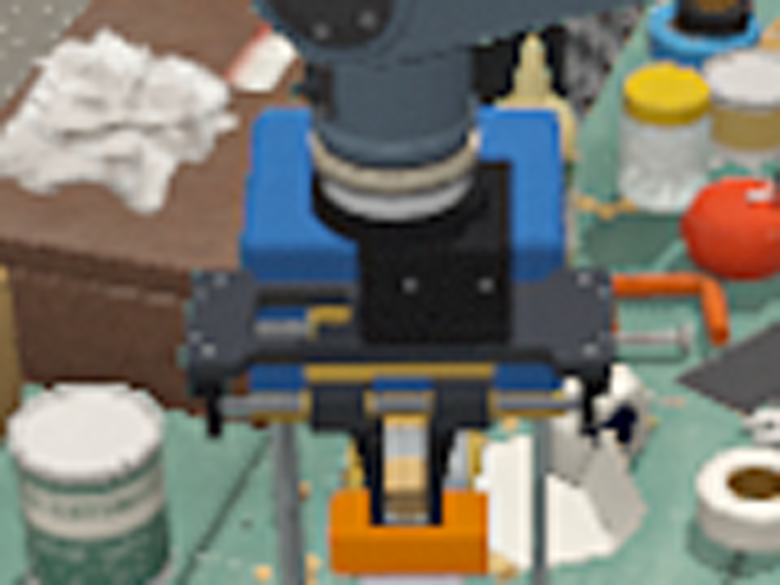

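Emit:
{"name": "carry_out", "arguments": {
  "slide": [
    [0.3,0,0],
    [0.8,0,0],
    [1.4,0,0],
    [2,0,0],
    [2,0,0]
  ],
  "roll": [0,0,0,0,0],
  "jaw": [10,10,10,10,10]
}}

```text
time_s: 11.55
tool_pos: [0.5956, 0.1008, 0.4046]
tcp_rot: [-1.859, -2.529, -0.001]
wrist_force: [-0.2, -0.5, -2.4]
finger_gap: 0.0173
```

```bash
python3 tp.py .145 .0008 .404
python3 - <<'E'
from h import *
im=eyes.camera('top'); crop(im,260,150,420,270,5,'pics/t14.png')
im=eyes.camera('side'); crop(im,250,130,370,220,6.5,'pics/s14.png')
E
```

```text
track tcp [0.0873 0.0006]
t 11.55 tcp [0.5956 0.1008 0.4046] yaw 107.37 tilt 0.16 gap 0.0173 F [-0.2 -0.5 -2.4]
slide [-2.31 -0.    0.02] roll 0.03 rows 1.4 0.0
```

View pics/t14.png

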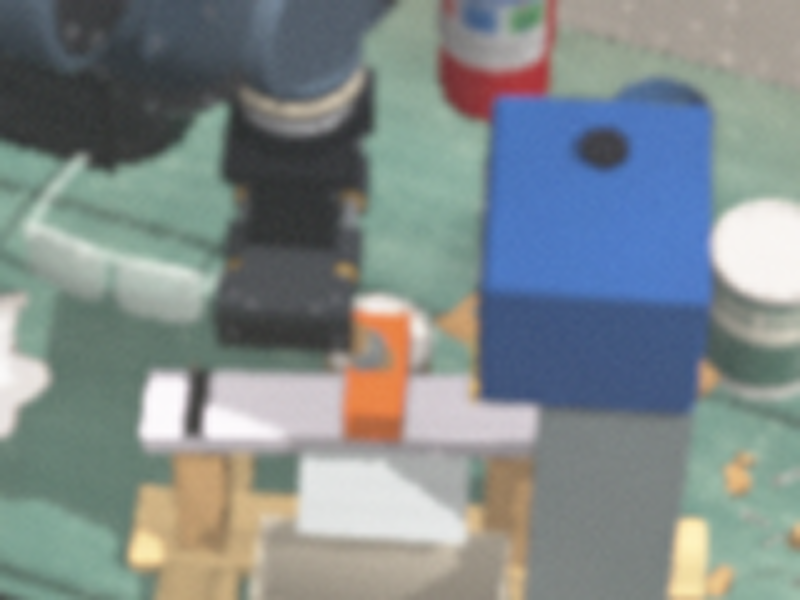

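View pics/s14.png

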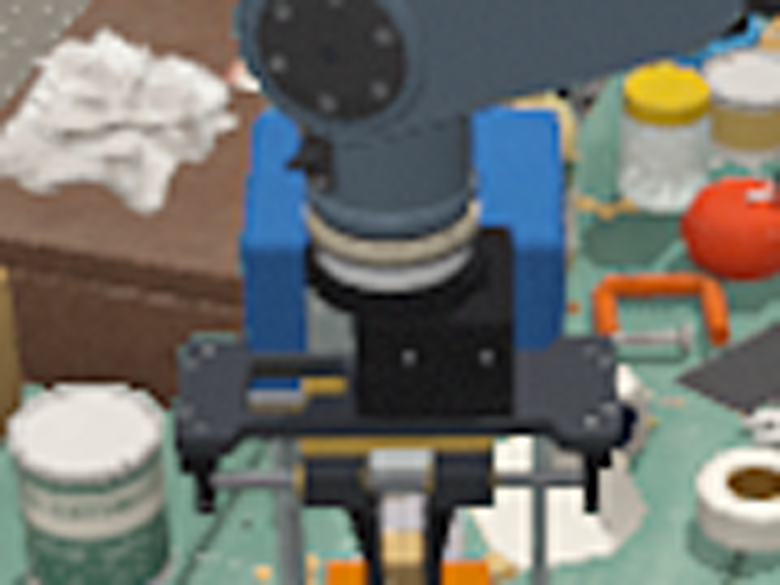

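```bash
python3 plan.py .3993 .3498 .42 107
```

```text
t 11.65 tcp [0.5967 0.0986 0.4048] yaw 107.33 tilt 0.02 gap 0.0177 F [ 0.4 -1.5 -2.3]
slide [11.94 -4.55 -0.61] roll 0.05 rows 7.7 0.0
```

Emit:
{"name": "carry_out", "arguments": {
  "slide": [
    [0.8,0,-0.6],
    [2,-0.4,-0.6],
    [3.4,-1,-0.6],
    [4.8,-1.5,-0.6],
    [6.2,-2.2,-0.6]
  ],
  "roll": [0,0,0,0,0],
  "jaw": [10,10,10,10,10]
}}

```text
time_s: 12.07
tool_pos: [0.4988, 0.2296, 0.4199]
tcp_rot: [1.866, 2.526, 0.003]
wrist_force: [1.4, 2.1, -1.1]
finger_gap: 0.0178
```

Emit:
{"name": "carry_out", "arguments": {
  "slide": [
    [1.4,-0.6,0],
    [2.8,-1.2,0],
    [4.2,-1.8,0],
    [5.2,-2.2,0],
    [5.7,-2.35,0]
  ],
  "roll": [0,0,0,0,0],
  "jaw": [10,10,10,10,10]
}}

```text
time_s: 12.48
tool_pos: [0.3982, 0.3495, 0.4199]
tcp_rot: [-1.861, -2.53, -0.0]
wrist_force: [-0.0, -0.1, -1.3]
finger_gap: 0.0177
```

```bash
python3 - <<'E'
from h import *
im=eyes.camera('side'); crop(im,260,150,380,240,6.5,'pics/s15.png'); crop(im,260,230,420,350,5,'pics/s15b.png')
im=eyes.camera('top'); crop(im,200,150,420,315,3.6,'pics/t15.png')
E
python3 plan.py .3993 .3498 .30 107
```

```text
t 12.58 tcp [0.3994 0.3491 0.4199] yaw 107.38 tilt 0.04 gap 0.0177 F [ 0.2 -0.3 -2.3]
slide [0.03 0.   4.8 ] roll 0.06 rows 2.9 0.1
```

View pics/s15.png

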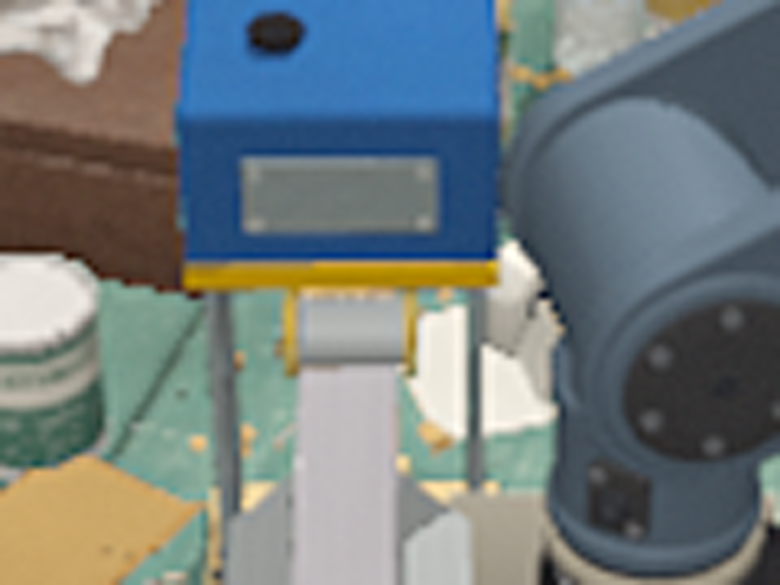

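View pics/t15.png

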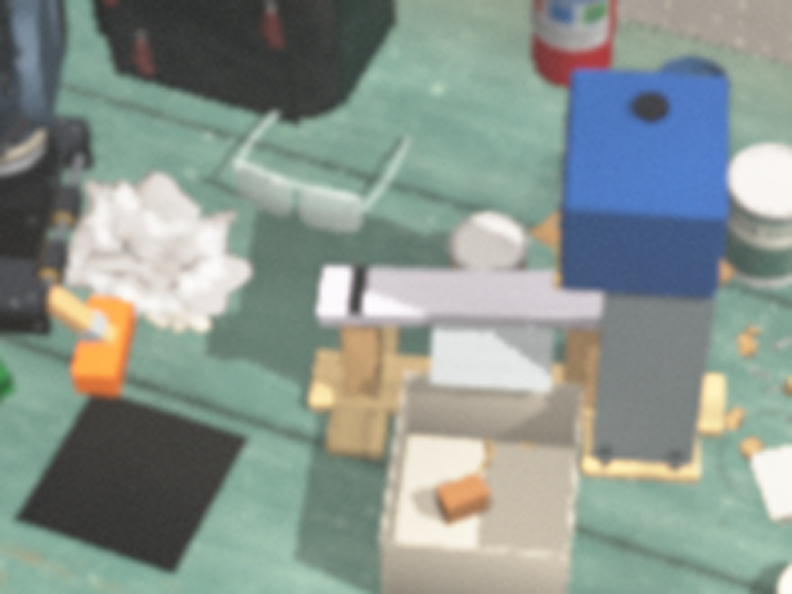

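```bash
python3 - <<'E'
from h import *
tr=np.load('tr.npy'); c,s=np.cos(tr[2]),np.sin(tr[2])
C=cam('side')
# flange bottoms/top center
for uv in [(350,330),(350,325)]:
    p=((uv[0]+.5)/6.5-.5+260,(uv[1]+.5)/6.5-.5+150); w=atz(C,p,.167); d=w[:2]-tr[:2]; print(c*d[0]+s*d[1],-s*d[0]+c*d[1])
E
```

```text
0.2579170760043201 -0.00033981337370531106
0.26213595635051656 -0.0002597686404248595
```

Emit:
{"name": "carry_out", "arguments": {
  "slide": [
    [0,0,1.2],
    [0,0,2.6],
    [0,0,4],
    [0,0,5.2],
    [0,0,5.9]
  ],
  "roll": [0,0,0,0,0],
  "jaw": [10,10,10,10,10]
}}

```text
time_s: 13.0
tool_pos: [0.4012, 0.3462, 0.2692]
tcp_rot: [-1.866, -2.526, 0.006]
wrist_force: [0.5, -0.1, -2.1]
finger_gap: 0.0176
```

```bash
python3 - <<'E'
from h import *
im=eyes.camera('side'); crop(im,300,270,420,360,6.5,'pics/s16.png')
E
python3 plan.py .3993 .3498 .25 107
```

```text
t 13.05 tcp [0.4007 0.3458 0.2672] yaw 107.09 tilt 0.46 gap 0.0174 F [ 0.5 -0.1 -3.4]
slide [ 0.17 -0.    0.69] roll 0.01 rows 0.4 0.0
```

View pics/s16.png

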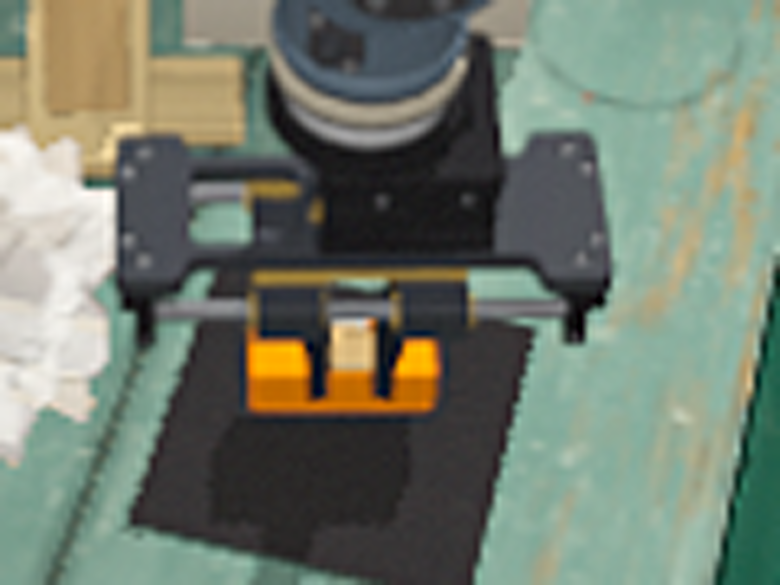

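Emit:
{"name": "carry_out", "arguments": {
  "slide": [
    [0,0,0.2],
    [0,0,0.4],
    [0,0,0.55],
    [0,0,0.65],
    [0,0,0.65]
  ],
  "roll": [0,0,0,0,0],
  "jaw": [10,10,10,10,10]
}}

```text
time_s: 13.47
tool_pos: [0.4012, 0.3475, 0.2565]
tcp_rot: [1.865, 2.527, 0.002]
wrist_force: [0.5, -0.4, -1.8]
finger_gap: 0.0177
```

```bash
python3 plan.py .3993 .3498 .25 107
```

```text
t 13.47 tcp [0.4012 0.3475 0.2565] yaw 107.15 tilt 0.08 gap 0.0177 F [ 0.5 -0.4 -1.8]
slide [ 0.11 -0.05  0.26] roll 0.03 rows 0.2 0.0
```

Emit:
{"name": "carry_out", "arguments": {
  "slide": [
    [0.1,0,0.1],
    [0.1,0,0.2],
    [0.1,0,0.25],
    [0.1,0,0.25],
    [0.1,0,0.25]
  ],
  "roll": [0,0,0,0,0],
  "jaw": [10,10,10,10,10]
}}

```text
time_s: 13.88
tool_pos: [0.4001, 0.3499, 0.2496]
tcp_rot: [-1.865, -2.528, 0.0]
wrist_force: [0.0, -0.6, -2.6]
finger_gap: 0.0176
```

```bash
python3 plan.py .3993 .3498 .25 107
```

```text
t 13.88 tcp [0.4001 0.3499 0.2496] yaw 107.16 tilt 0.0 gap 0.0176 F [ 0.  -0.6 -2.6]
slide [ 0.01 -0.03 -0.01] roll 0.03 rows 0.0 0.0
```

Emit:
{"name": "carry_out", "arguments": {
  "slide": [
    [0,0,0.04],
    [0,0,0.08],
    [0,0,0.08],
    [0,0,0.08]
  ],
  "roll": [0,0,0,0],
  "jaw": [10,10,10,10]
}}

```text
time_s: 14.22
tool_pos: [0.4, 0.3502, 0.2491]
tcp_rot: [1.865, 2.528, 0.002]
wrist_force: [-1.8, 1.3, 9.8]
finger_gap: 0.0176
```

```bash
python3 plan.py .3993 .3498 .25 107
```

```text
t 14.22 tcp [0.4    0.3502 0.2491] yaw 107.16 tilt 0.07 gap 0.0176 F [-1.8  1.3  9.8]
slide [-0.01 -0.03 -0.04] roll 0.03 rows 0.0 0.0
```

Contact (about 10 N). Ease up slightly, release.

Emit:
{"name": "carry_out", "arguments": {
  "slide": [
    [0,0,-0.05],
    [0,0,-0.05],
    [0,0,-0.05],
    [0,0,-0.05],
    [0,0,-0.05]
  ],
  "roll": [0,0,0,0,0],
  "jaw": [10,22,35,50,60]
}}

```text
time_s: 14.63
tool_pos: [0.4003, 0.3498, 0.2488]
tcp_rot: [-1.865, -2.528, 0.0]
wrist_force: [0.5, 0.6, -0.6]
finger_gap: 0.0342
```

Emit:
{"name": "carry_out", "arguments": {
  "slide": [
    [0,0,0],
    [0,0,0],
    [0,0,0],
    [0,0,-0.5],
    [0,0,-1.2]
  ],
  "roll": [0,0,0,0,0],
  "jaw": [60,60,60,60,60]
}}

```text
time_s: 15.05
tool_pos: [0.3997, 0.3495, 0.2778]
tcp_rot: [-1.864, -2.526, 0.006]
wrist_force: [0.0, 0.2, 0.3]
finger_gap: 0.0587
```

Emit:
{"name": "carry_out", "arguments": {
  "slide": [
    [0,0,-1],
    [0,0,-2.5],
    [0,0,-4],
    [0,0,-5],
    [0,0,-5.5]
  ],
  "roll": [0,0,0,0,0],
  "jaw": [60,60,60,60,60]
}}

```text
time_s: 15.47
tool_pos: [0.4007, 0.3502, 0.4204]
tcp_rot: [1.864, 2.526, 0.01]
wrist_force: [0.5, 0.0, -0.3]
finger_gap: 0.0601
```

```bash
python3 - <<'E'
from h import *
s=manip.sense(); print(s['time_s'],s['tool_pos'],s['finger_gap'])
im=eyes.camera('side'); cv2.imwrite('pics/s17f.png',im[:,:,::-1]); crop(im,260,270,400,375,5,'pics/s17.png'); crop(im,260,150,380,240,6.5,'pics/s17r.png')
im=eyes.camera('top'); crop(im,200,150,420,315,3.6,'pics/t17.png')
E
```

```text
15.4667 [0.40066061 0.35018999 0.42039327] 0.0601143689621504
```

View pics/s17.png

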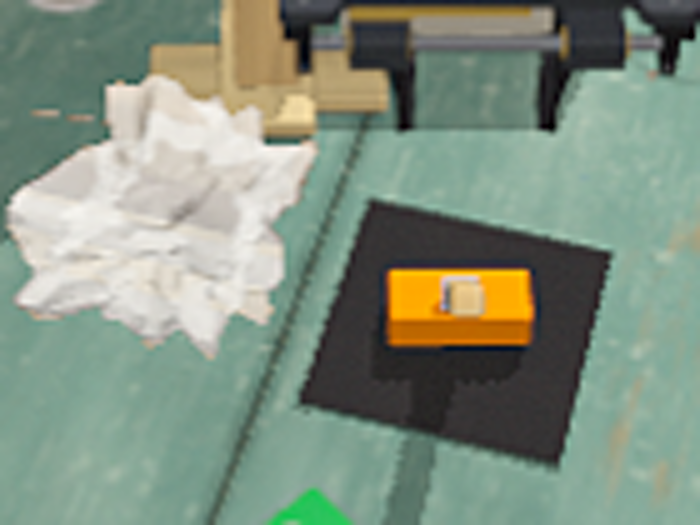

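View pics/t17.png

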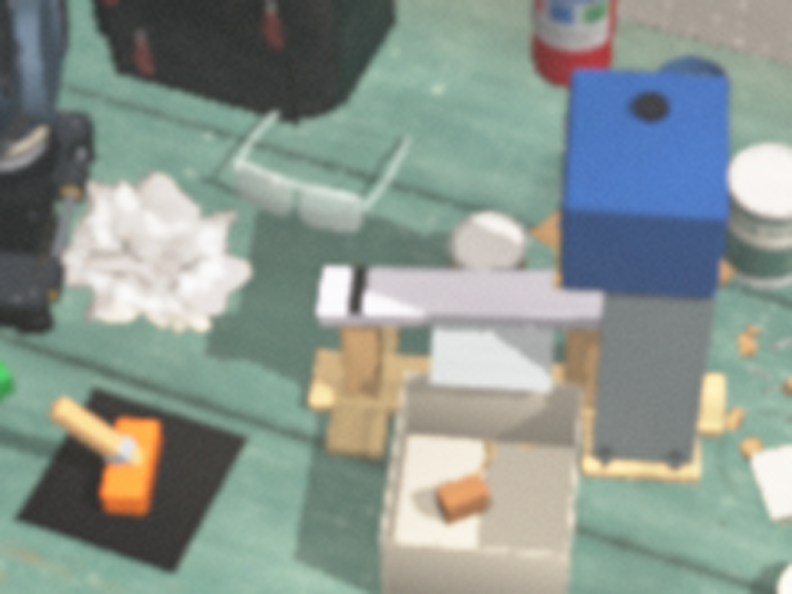

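View pics/s17r.png

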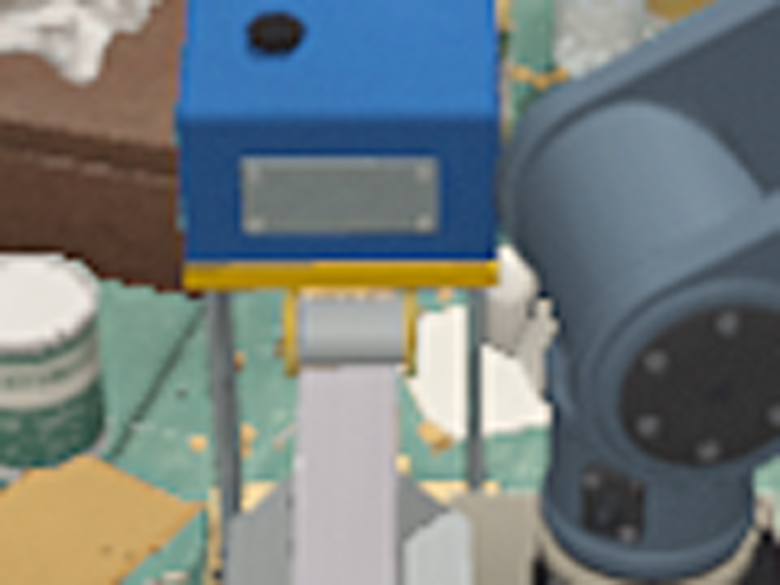

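```bash
python3 -c "
from bench import manip
print(manip.hand_in()); print(manip.sense()['time_s'])"
```

```text
the job is handed in; nothing more can be done
None
the job is handed in; nothing more can be done
```

The job is done and handed in at about 15.6 s on the robot's clock. I picked up the orange paddle, swept the offcut down the chute into the white box and rolled the roller up into its rest. Then I stood the paddle back on its mat and released it.

**Tool tilt:** The moves only allow a turn about the tool's own axis, so I could not lean the gripper back 40 degrees as the task describes. I gripped the paddle high on its handle and kept the gripper upright. I stopped it just short of the guard, and the roller coasted the last 1 to 2 cm at about 0.15 to 0.2 m/s commanded. I did not measure its actual speed.

**Last checks, from the side and top pictures:**
- **Offcut:** it lies in the box.
- **Roller:** it sits at the deck end under the guard and did not move over the last 3 s. The side camera put it at x ≈ 258–262 mm, which becomes about 250–254 mm after correcting that camera's offset of about 8 mm seen at the roller's start position. The nest is at 250 mm, so this rests on that correction and on the roller not rolling back.
- **Paddle:** it stands upright near the mat's centre, with the gripper clear above it.
- **Box and bystanders:** the box and tin show no visible movement. I did not measure the other bystanders at the end, but nothing went near them.

**Disagreement:** the deck's visible low end lay about 10 mm further out than the roller and chock implied. I used the positions given by the roller and guard.

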